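Hook a grinding jig onto the tilted bed and lock it with a quarter-turn T-slot key

ROBOT

A 6-joint arm with a two-finger parallel gripper is mounted at the origin on the work surface. World frame = base frame: x ahead of the robot, y to its left, z up, the work surface at z = 0. Lengths are in mm, angles in degrees, forces in N, time in s.
With the tool pointing down it reaches from about 350 to 725 mm from the base axis. Payload 6 kg.
Tool frame: the origin (TCP) lies midway between the tips of the shut fingers; the grasp point (between the pads) lies 19 mm behind it (bot.grip_point_offset is the distance from the TCP to the grasp point, in mm); x points along the fingers, z is the direction in which the jaws open and shut, and the axes are right-handed (so a half turn about x gives the same grasp; the last joint's range is limited). The gripper opens to 85 mm and grips with 20 to 120 N. Pads are 22 mm wide; open, the fingers measure 114 mm over their backs; the gripper's body (76 mm by 85 mm) begins 54 mm behind the grasp point. The pads swing forward as they close: fully open they stand 13 mm farther back than shut.
Start: joints at [90.281, 2.303, 4.859, 0, -92.561, -19.12], TCP at [193.718, 567.844, 231.261] pointing down, gripper open.
Joint ranges: [-146.85, 146.85], [-73.84, 115.35], [-62.03, 85.46], [-188.31, 113.3], [-161.28, -10.13], [-171.36, 171.36]. Speed limits (degrees/s): [147.25, 147.25, 172.46, 180, 180, 180].

INTERFACE

Orientations are given as [roll, pitch, yaw] about the fixed x, y, z axes, in that order (R = Rz(yaw) Ry(pitch) Rx(roll)).
In Python, from plant import status, get_image, close_job, bot gives the robot as it stands.
- The arm moves only by the shell command python3 -m jog 'ROWS'. ROWS is JSON, a list of rows, each a list of 3 entries, a list of its own where there are three numbers: the turn, a rotation vector about the tool's x, y, z in rad, then the shift along the tool's x, y, z in m, then the finger opening in m, from 0 to 0.0854. In form: [[[rx, ry, rz], [tx, ty, tz], claw], ...]. A call has 1 to 5 rows; each row shifts and turns the commanded pose from where the row before left it, along the tool's axes as they then stand; what a row does not reach is not made up. A row lasts 1/10 s, in which the tool goes at most 50 mm and 8.59 degrees, less where a joint would pass 70% of its speed; a pose out of reach is approached as far as the arm can. A call is refused whole if a number of a shift passes 0.05 or a number of a turn 0.15, either way. A call with a gripper value outside its range is refused whole. The fingers move at their own pace and stop on an object; the grip force is fixed at half the most. Time passes only in rows, so rows that do not move let the fingers close. It gives the time, the measured TCP pose, the force and the opening at its end, in the units of the state.
- status.get_state(): the state, without advancing time (a new reading comes with each control period).
- get_image(name): name is "scene" or "top"; returns a dict with "color" (384x512x3 uint8, blue, green, red), "z_map" (384x512 float32, mm along the optical axis (not along the pixel's ray), 0 where there is no reading), "camera_matrix" (3x3 intrinsics, pixels), "view" (4x4, takes a point from world to camera coordinates). Camera axes: x right, y down, z forward; pixel columns grow to the right and rows downward; lengths in mm; the calibration is good to about 2 mm. A picture is of the moment at which its call begins.
- close_job(): hands the job in, once; it reports no verdict.
The state is a dict: "time": time; "qpos": joint angles; "dq": joint speeds; "joint_efforts": joint torques, N m; "ee_pos": TCP position; "eef_rot": TCP orientation; "ft_force": force on the tool from outside, world axes, zero at the start; "ft_torque": the same for the moment, N m; "finger_gap": finger opening in mm.
Only numpy, scipy, OpenCV 4.12 (cv2) and the standard library are available. Lean on these libraries where they do the work, as an engineer would, in place of code of your own. Each camera call takes 0.05 s, during which the arm holds its last target.

TASK

Mount the grinding jig on the tilted T-slot bed: tuck its lower edge under the hook rail, lower the other edge until the plate lies flat near the middle of the bed, in front of the back stop, and let go of it. Then drop the red-winged hold-down key through the jig's hole until its collar sits on the plate, turn it a quarter turn clockwise so that its head locks under the T-slot, and leave it there. Do not shift the tilted bed or the other loose things on the bench.

Things in the scene. Friction and masses are not known exactly. Their poses are not given: they have to be found in the camera images.
- slot_mid (a point): On the tilted bed of a green angle plate (steel face 210 x 240 mm): middle of the upper T-slot, level with the face. x up the slope (low edge towards the middle of the bench), y along the slot, z out of the face. Mouth 22 mm wide through a 12 mm top; channel below 39 wide, 16 deep. Slot open along all y. A second, equal slot 63 mm lower is not used. The bed resists working forces.
- hook_rail (a point): Middle of the foot of the hook rail's wall, on the bed's face, 122 mm down-slope of slot_mid, same axes. Dark steel rail 190 mm along y near the bed's low edge: wall facing up-slope at x = 0, its flange overhangs to x = +12, underside 13 mm and top 19 mm above the face.
- back_stop (a point): Middle of the foot of the back stop, on the bed's face, 32 mm up-slope of slot_mid, same axes: dark steel bar 190 mm along y, 12 mm wide, 9 mm high, its face towards the rail. Rail wall to back stop is 154 mm, the plate 150: so the plate goes in tilted, 10 to 18 degrees steeper than the bed, low edge first, sliding on the face under the flange.
- bed (a joint): Tilt of the bed about its horizontal trunnion, rad: 0 is level, larger raises the far edge; 0.36 to 0.50. Clamped, not to be changed.
- jig_fence (a point): Grasp point of the loose jig (0.42 kg): centre of its blue fence bar, 12 (x) x 110 (y) x 34 mm high, on the plate; 23 mm above the plate's underside. x to the key hole, z up. Home on the bed: x -59 (by play up to -55), z 23 mm in slot_mid's frame, y within 50, axes parallel to slot_mid's.
- jig_hole (a point): Centre of the jig's key hole (28 mm in x, 42 in y) at the plate's top face, same axes as jig_fence, 57 mm to its +x. Home, it is over the T-slot.
- jig_plate: The jig: aluminium plate 150 (x) x 130 (y) x 6 mm, origin at the centre of its underside; fence centre at x -12, z +23 mm; the hooking edge is the one at x -75. It starts flat on the bench, hooking edge towards the robot or to its right.
- key_wing (a point): Grasp point of the loose hold-down key (0.28 kg, 76 mm tall): centre of its red wing, 60 (x) x 12 (y) x 26 mm high; z is the shaft, up. Below it (mm): wing to -13, hub 22 dia to -26, dark collar 54 dia to -33, neck 16 dia to -53, head to -63. Starts upright in the rack, hung by its collar. Seated, collar on the plate, it is 39 mm above the bed's face.
- key: The key, origin at the centre of the underside of its steel hammer head, 36 (x) x 19 (y) x 10 mm, parallel to the wing. Two head corners are rounded: in the channel it turns clockwise, seen from the wing, to a stop at about 100 degrees; the other way it jams half-way. Seated, the head's top is 2 mm below the slot's lips.
- kit_rack: Wooden block 130 x 100 x 40 mm, fixed, with a rectangular pocket (40 x 23 mm, origin 22 mm to +x of it) where the key hangs and a stepped steel block up to 27 mm high on its +x part. Origin: centre of its underside.
- offcut: Bystander: single angle iron 150 mm long, 25 mm high, left of the angle plate. Origin: centre of its underside.
- square: Bystander: steel engineer's square, about 110 x 75 mm, 14 mm high. Origin: middle of the stock, underside.
- mug: Bystander: white mug, 80 mm dia, 90 mm high. Origin: centre of its underside.
- marking_can: Bystander: grey can, 64 mm dia, 120 mm high, behind the work area. Origin: centre of its underside.
There are look-alikes about, which are no part of the job. Of the things shaped like the key, the steel one is meant. Of the things that look like the jig_plate, the smaller one is meant.

How it is judged (in metres and radians):
On the way, in this order (a step that is already met when the one before it is completed fails the run):
1. the jig lies flat on the bed, hooked under the rail and in front of the back stop, and is let go (x of jig_fence in the frame of slot_mid between -0.0615 and -0.0525 m and y of jig_fence in the frame of slot_mid between -0.05 and 0.05 m and z of jig_fence in the frame of slot_mid between 0.02 and 0.0255 m and angle between the z axis of jig_fence and the z axis of slot_mid, either way round below 0.04 rad and angle between the x axis of jig_fence and the x axis of slot_mid, either way round below 0.06 rad and contact force between the fingers and jig_plate below 0.2 N), for 0.2 s.
2. the key has been dropped through the hole into the T-slot, its head along the slot (x of key_wing in the frame of slot_mid between -0.006 and 0.006 m and z of key_wing in the frame of slot_mid between 0.034 and 0.043 m and angle between the z axis of key_wing and the z axis of slot_mid, either way round below 0.12 rad and angle between the x axis of key_wing and the y axis of slot_mid, either way round below 0.35 rad), for 0.1 s.
3. the key is turned a quarter turn (x of key_wing in the frame of slot_mid between -0.006 and 0.006 m and z of key_wing in the frame of slot_mid between 0.034 and 0.043 m and angle between the z axis of key_wing and the z axis of slot_mid, either way round below 0.12 rad and angle between the x axis of key_wing and the x axis of slot_mid, either way round below 0.38 rad), for 0.2 s.
At the end, for the whole second after the job is handed in: Jig flat on the bed (2.5 mm, 2 degrees), edge under the rail, in front of the back stop, within 50 mm of the middle; key in the T-slot, collar on the plate (wing centre 34 to 43 mm above the face, within 7 degrees of square to it), wing within 22 degrees of square to the slot; both still (all of step 3 and x of jig_fence in the frame of slot_mid between -0.0615 and -0.0525 m and y of jig_fence in the frame of slot_mid between -0.05 and 0.05 m and z of jig_fence in the frame of slot_mid between 0.02 and 0.0255 m and angle between the z axis of jig_fence and the z axis of slot_mid, either way round below 0.04 rad and angle between the x axis of jig_fence and the x axis of slot_mid, either way round below 0.06 rad and linear speed of each of key, jig_plate below 0.02 m/s); the robot touches nothing.
It fails at once if the tilted bed was shifted by more than 8 mm (distance of slot_mid from where it was at the start of the episode above 0.008 m).
It fails at once if a bystander was pushed more than 30 mm (distance of any of offcut, square, mug, marking_can from where it was at the start of the episode above 0.03 m).
It also fails if it takes over 61 s, if anything falls off the work surface, if the arm or the gripper's body presses on something with over 40 N, if the wrist force passes 120 N, or if a joint passes its speed limit or range.

## Working session

There is one attempt and no reset: what is moved stays moved. The work goes in short steps, Python scripts to look and compute and a shell command to move; the robot and the scene stay as the last step left them, time stands still between calls to the robot, and variables do not carry over. Pictures are saved under pics/ and viewed, and the job is handed in when it is done.

```bash
ls; mkdir -p pics
cat > h.py <<'E'
import numpy as np, cv2
from plant import status, get_image, bot
def snap(n,tag):
    im=get_image(n); np.savez(f'pics/{n}_{tag}.npz',**im); cv2.imwrite(f'pics/{n}_{tag}.png',im['color']); return im
def load(n,tag): return dict(np.load(f'pics/{n}_{tag}.npz'))
def px2w(im,u,v,z=None):
    """depth back-projection"""
    K=im['camera_matrix'];V=im['view']
    if z is None: z=im['z_map'][int(round(v)),int(round(u))]
    c=np.array([(u-K[0,2])/K[0,0]*z,(v-K[1,2])/K[1,1]*z,z])
    return V[:3,:3].T@(c-V[:3,3])
def cloud(im):
    K=im['camera_matrix'];V=im['view'];z=im['z_map']
    v,u=np.mgrid[:z.shape[0],:z.shape[1]]
    c=np.stack([(u-K[0,2])/K[0,0]*z,(v-K[1,2])/K[1,1]*z,z],-1)
    return (c-V[:3,3])@V[:3,:3]
def w2px(im,p):
    K=im['camera_matrix'];V=im['view']; c=V[:3,:3]@np.asarray(p)+V[:3,3]; q=K@c; return q[:2]/q[2]
def ray(im,u,v,h):
    K=im['camera_matrix'];V=im['view']; d=V[:3,:3].T@np.linalg.solve(K,[u,v,1]); o=-V[:3,:3].T@V[:3,3]
    return o+d*(h-o[2])/d[2]
E
python3 - <<'E'
from h import *
print(status.get_state()); print([a for a in dir(bot) if a[0]!='_'])
for n in('scene','top'):
    im=snap(n,'0'); print(im['camera_matrix'],im['view'])
E
```

```text
pics
{'time': 0.0, 'qpos': array([ 9.02822990e+01,  2.33882778e+00,  4.80168703e+00, -2.62227786e-02,
       -9.25604643e+01, -1.91195134e+01]), 'dq': array([-0.04067843, -0.03254948,  0.02067687,  0.06178537,  0.01548993,
       -0.0485231 ]), 'joint_efforts': array([-1.17014501e-03, -3.68205285e+01,  3.47410440e+01,  6.93227872e+00,
       -5.53484657e-03, -2.85502800e-06]), 'ee_pos': array([193.54726578, 567.58372877, 230.27219296]), 'eef_rot': array([   4.09462653,   89.89894032, -104.74143873]), 'ft_force': array([ 0.68061012, -0.57262302, -0.66206994]), 'ft_torque': array([-0.02761136,  0.02609671, -0.00546082]), 'finger_gap': 85.25339202947318}
['MotionError', 'grip_point_offset']
[[441.90455535   0.         257.04059605]
 [  0.         441.90455535 185.61420522]
 [  0.           0.           1.        ]] [[ 3.02607444e-01  9.53020786e-01  1.34207191e-02 -6.51366980e+01]
 [ 5.65627707e-01 -1.68231753e-01 -8.07318632e-01 -2.43689634e+02]
 [-7.67133647e-01  2.51891758e-01 -5.89963143e-01  1.95532587e+03]
 [ 0.00000000e+00  0.00000000e+00  0.00000000e+00  1.00000000e+00]]
[[358.57235925   0.         257.17834338]
 [  0.         358.57235925 188.58813094]
 [  0.           0.           1.        ]] [[-2.44260335e-02 -9.99701532e-01  4.63714943e-04 -9.71242397e+01]
 [-9.85453196e-01  2.39998588e-02 -1.68243886e-01  5.14549578e+02]
 [ 1.68182541e-01 -4.56650016e-03 -9.85745292e-01  1.24215486e+03]
 [ 0.00000000e+00  0.00000000e+00  0.00000000e+00  1.00000000e+00]]
```

View pics/scene_0.png

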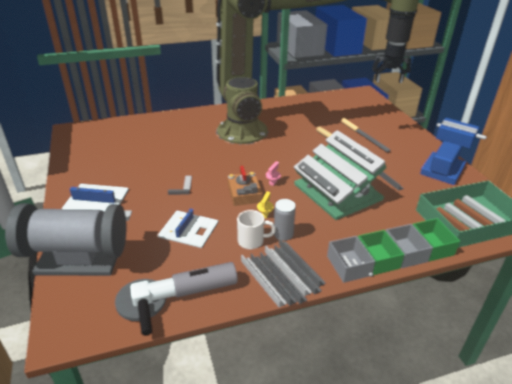

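View pics/top_0.png

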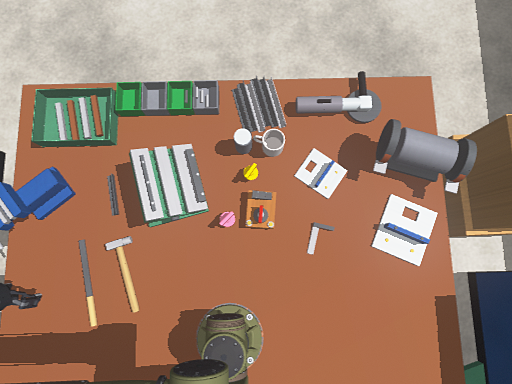

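Run:
```python
import cv2
a=cv2.imread('pics/top_0.png'); cv2.imwrite('pics/top_0z.png',cv2.resize(a[60:330,80:440],None,fx=2.2,fy=2.2,interpolation=cv2.INTER_CUBIC))
a=cv2.imread('pics/scene_0.png'); cv2.imwrite('pics/scene_0z.png',cv2.resize(a[60:330,80:440],None,fx=2.2,fy=2.2,interpolation=cv2.INTER_CUBIC))
```

```text
(no output)
```

View pics/top_0z.png

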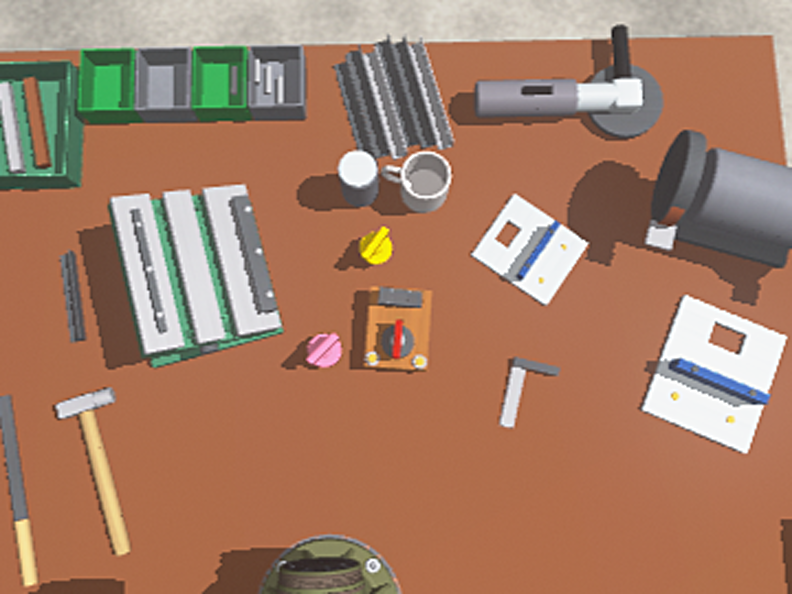

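View pics/scene_0z.png

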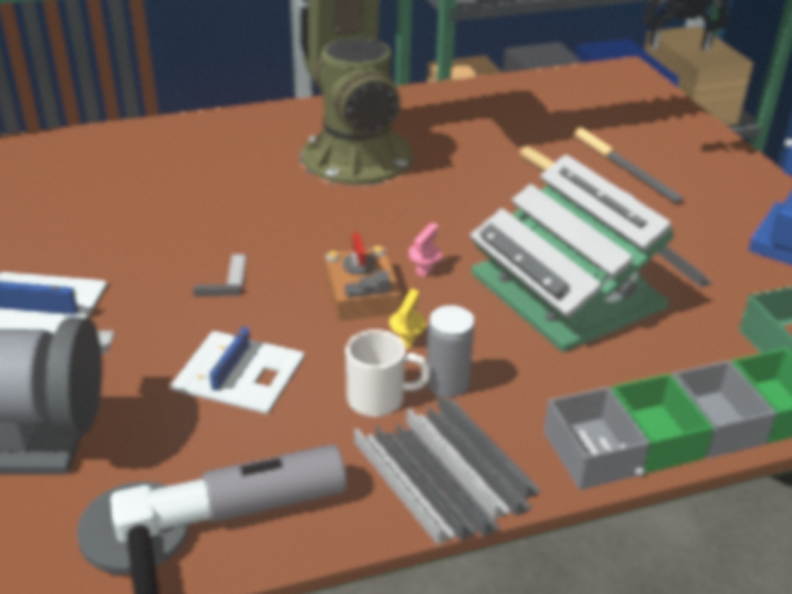

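Both views show the following, in top-view pixels. The bed is at about (170,183), with its wide dark rail on the right (low) side at x≈197 and the thin stop at x≈148. The small jig is at (321,173), the rack with the red key at (261,212), and the start-side gripper at far left. Measuring next.

Run:
```python
from h import *
from scipy import ndimage
for n in('top','scene'):
    im=load(n,'0'); P=cloud(im); c=im['color'].astype(int); hsv=cv2.cvtColor(im['color'],cv2.COLOR_BGR2HSV)
    blue=((hsv[...,0]>105)&(hsv[...,0]<125)&(hsv[...,1]>120)&(hsv[...,2]>60)).astype(np.uint8)
    red=((hsv[...,0]<4)|(hsv[...,0]>175))&(hsv[...,1]>200)&(hsv[...,2]>120)
    for nm,m in(('blue',blue),('red',red.astype(np.uint8))):
        N,L,S,C=cv2.connectedComponentsWithStats(m)
        for i in range(1,N):
            if S[i,4]>15:
                q=P[L==i]; print(n,nm,S[i],C[i].round(1),np.median(q,0).round(1), q.min(0).round(),q.max(0).round(), cv2.minAreaRect(q[:,:2].astype(np.float32)))
    # bed light strips
    if n=='top':
        w=(hsv[...,1]<40)&(hsv[...,2]>150)
        roi=np.zeros_like(w); roi[140:225,125:215]=1
        m=w&roi&(P[...,2]>30)
        q=P[m]
        ctr=q.mean(0)
        for it in range(5):
            A=np.c_[q[:,:2],np.ones(len(q))]; s=np.linalg.lstsq(A,q[:,2],rcond=None)[0]; r=q[:,2]-A@s; q=q[abs(r)<max(3*r.std()*.8,2)]
        nn=np.array([-s[0],-s[1],1]);nn/=np.linalg.norm(nn); print('bed n',nn,'tilt',np.degrees(np.arccos(nn[2])),'az',np.degrees(np.arctan2(nn[1],nn[0])),r.std(),len(q),ctr,s)
        np.savez('pics/bed.npz',s=s,n=nn)
        N,L,S,C=cv2.connectedComponentsWithStats(m.astype(np.uint8))
        for i in range(1,N):
            if S[i,4]>50: print(S[i],C[i],P[L==i].mean(0).round(1))
```

```text
top blue [319 165  12  15  43] [324.9 172.3] [ 566.4 -356.    41.8] [ 541. -376.   36.] [ 592. -333.   47.] ((565.0907592773438, -355.4649353027344), (8.261906623840332, 63.56603240966797), 52.636417388916016)
top blue [   0  167   75   53 2276] [ 36.9 194.8] [500.8 651.5  99.6] [ 296. -104.    2.] [ 613.  736. 1311.] ((378.2113952636719, 332.12689208984375), (866.2391357421875, 191.9345245361328), 66.7985610961914)
top blue [  0 219  14  11  88] [  5.3 225.5] [394.  716.5 135.5] [382. 707. 104.] [414. 730. 160.] ((396.9560546875, 717.3326416015625), (19.549495697021484, 31.61341667175293), 80.55890655517578)
top blue [388 223   8   6  27] [391.1 225.4] [ 369.3 -573.5   55.5] [ 359. -588.   48.] [ 377. -564.   61.] ((366.99761962890625, -574.3743896484375), (23.426311492919922, 15.069326400756836), 67.15737915039062)
top blue [395 227  35  16 128] [412.  234.4] [ 336.5 -642.    56.7] [ 296. -702.   50.] [ 362. -104. 1311.] ((330.0186767578125, -402.28875732421875), (56.09623718261719, 598.3226928710938), 1.1861985921859741)
top blue [ 479  280   33  104 2620] [497.9 333.6] [ -133.2 -
[... 2189 characters left out ...]
55761719), (368.9744873046875, 3099.298583984375), 62.771766662597656)
scene blue [ 422  125   56   59 1864] [450.1 153.7] [527.6 667.6  84.6] [-436. -471. -484.] [1658. 1452.  958.] ((691.5205688476562, 571.9599609375), (245.4380645751953, 2834.146484375), 47.535247802734375)
scene blue [ 71 188  42  13 385] [ 91.8 194.4] [ 350.2 -633.5   38.5] [ 316. -699.   15.] [ 383. -569.   59.] ((349.1738586425781, -633.3668823242188), (143.38706970214844, 15.085700035095215), 63.77018356323242)
scene blue [181 214   8  11  17] [184.5 219.2] [ 572.1 -356.8   40.4] [ 543. -370.   35.] [ 591. -339.   41.] ((568.1466674804688, -353.2383728027344), (5.270443439483643, 57.00569534301758), 55.8143424987793)
```

Run:
```python
from h import *
B=np.load('pics/bed.npz'); s=B['s']
def plane_int(im,s):
    K=im['camera_matrix'];V=im['view']; v,u=np.mgrid[:384,:512]
    d=np.stack([(u-K[0,2])/K[0,0],(v-K[1,2])/K[1,1],np.ones(u.shape)],-1)@V[:3,:3]; o=-V[:3,:3].T@V[:3,3]
    n=np.array([-s[0],-s[1],1]); t=(s[2]-n@o)/(d@n); return o+d*t[...,None]
for nm in('top','scene'):
    im=load(nm,'0'); P=cloud(im); X=plane_int(im,s)
    c=im['color'].astype(int); hsv=cv2.cvtColor(im['color'],cv2.COLOR_BGR2HSV)
    roi=(np.linalg.norm(X[...,:2]-[527,190],axis=-1)<170)
    w=(hsv[...,1]<45)&(hsv[...,2]>120)&roi&(abs(P[...,2]-(P[...,:2]@s[:2]+s[2]))<6)
    q=P[w]; A=np.c_[q[:,:2],np.ones(len(q))]; s2=np.linalg.lstsq(A,q[:,2],rcond=None)[0]; r=q[:,2]-A@s2; k=abs(r)<3
    s2=np.linalg.lstsq(A[k],q[k,2],rcond=None)[0]
    n=np.array([-s2[0],-s2[1],1]);n/=np.linalg.norm(n)
    print(nm,w.sum(),'tilt',np.arccos(n[2]),'az',np.degrees(np.arctan2(n[1],n[0])),s2, 'h at 527,190',s2@[527,190,1])
    # slot edges: strips
    N,L,S,C=cv2.connectedComponentsWithStats(w.astype(np.uint8),connectivity=4)
    for i in range(1,N):
        if S[i,4]>60:
            rect=cv2.minAreaRect(X[L==i][:,:2].astype(np.float32)); print(S[i],C[i].round(1),rect)
    g=im['color'][...].max(-1)
    z=cv2.imread(f'pics/{nm}_0.png'); z[w]=(0,0,255)
    cv2.imwrite(f'pics/bed_{nm}.png',cv2.resize(z[125:235,115:225] if nm=='top' else z[120:225,285:400],None,fx=5,fy=5,interpolation=cv2.INTER_NEAREST))
    y,x=(125,115) if nm=='top' else (120,285)
    cv2.imwrite(f'pics/bedraw_{nm}.png',cv2.resize(im['color'][y:y+110,x:x+115],None,fx=5,fy=5,interpolation=cv2.INTER_CUBIC))
```

```text
top 2633 tilt 0.48069958701296955 az -75.80784215631493 [ -0.12785869   0.50558361 107.18535964] h at 527,190 135.8647145397996
[173 144  35  68 795] [186.8 178.8] ((549.4758911132812, 123.320068359375), (240.39874267578125, 63.740413665771484), 14.264066696166992)
[154 146  28  70 841] [167.9 180.5] ((533.6884765625, 188.98043823242188), (239.4334259033203, 37.630882263183594), 14.152379989624023)
[131 148  33  73 986] [146.6 184.2] ((518.1566772460938, 249.22479248046875), (240.07640075683594, 50.329349517822266), 14.080204963684082)
scene 1841 tilt 0.47946222202531935 az -75.7591932022767 [ -0.12790101   0.50395033 105.09834411] h at 527,190 133.44507591593532
[327 131  58  42 636] [355.3 151.1] ((523.7467651367188, 248.05563354492188), (241.94508361816406, 51.25756072998047), 14.161404609680176)
[314 144  53  41 555] [340.5 164.1] ((539.7073364257812, 188.24783325195312), (242.63685607910156, 38.07539367675781), 13.906331062316895)
[295 156  58  46 574] [326.6 177.9] ((555.7030029296875, 122.58283996582031), (243.34561157226562, 61.63127899169922), 14.317136764526367)
```

View pics/bed_top.png

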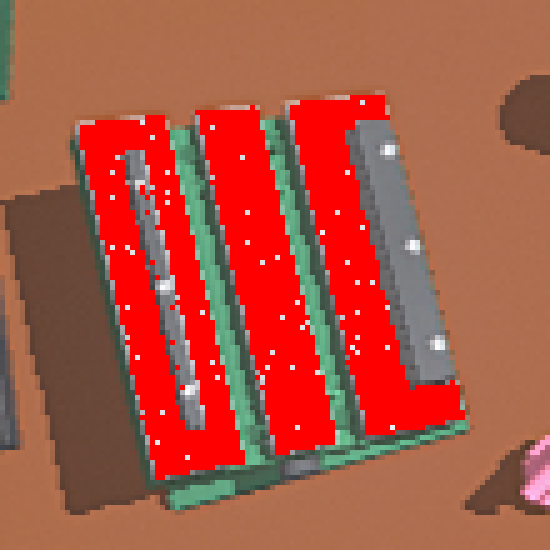

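View pics/bedraw_scene.png

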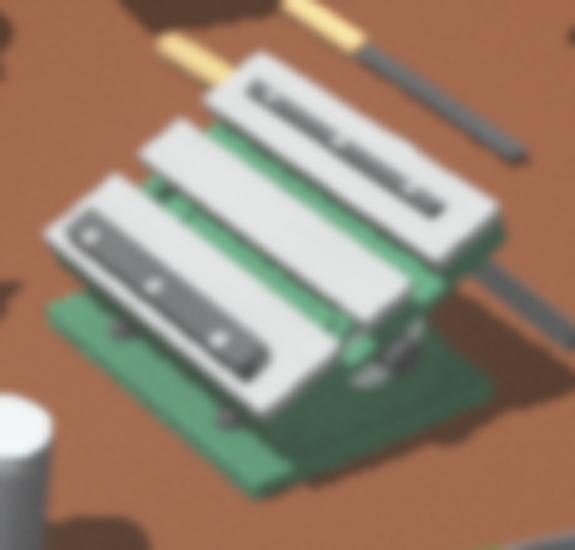

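View pics/bedraw_top.png

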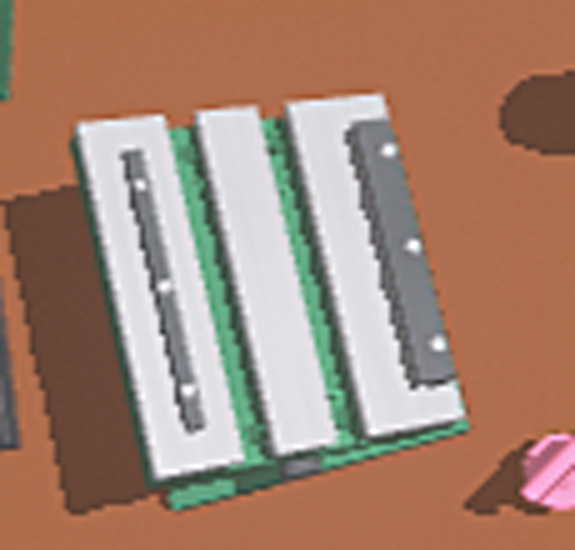

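Run:
```python
from h import *
def trig(pt,ps):
    A=[];b=[]
    for im,p in((T,pt),(S,ps)):
        K=im['camera_matrix'];V=im['view']; d=V[:3,:3].T@np.linalg.solve(K,[*p,1]); d/=np.linalg.norm(d); o=-V[:3,:3].T@V[:3,3]
        M=np.eye(3)-np.outer(d,d); A.append(M); b.append(M@o)
    x=np.linalg.lstsq(np.vstack(A),np.hstack(b),rcond=None)[0]
    return x,[np.linalg.norm(A[i]@x-b[i]) for i in(0,1)]
T=load('top','0');S=load('scene','0')
for im in(T,S):
    P=cloud(im)
    for c in([450,-250],[450,50],[350,100],[500,-230],[650,-200]):
        k=(np.hypot(P[...,0]-c[0],P[...,1]-c[1])<25)&(abs(P[...,2])<15); print(c,k.sum(),P[k][:,2].mean().round(2) if k.sum() else None,end=' ')
    print()
# screws triangulate (crop top offset 115,125 ; scene 285,120, /5)
tp=lambda x,y:(115+(x+.5)/5-.5,125+(y+.5)/5-.5); sp=lambda x,y:(285+(x+.5)/5-.5,120+(y+.5)/5-.5)
for n,a,b in(('rail screw far',(389,149),(92,235)),('rail mid',(413,245),(155,286)),('rail near',(438,344),(220,340)),
  ('strip mid far-left corner',(196,117),(138,152)),('strip mid near-right',(335,437),(411,283)),('mid far right',(258,107),(182,118)),('mid near left',(274,452),(368,328)),
  ('low strip far right',(384,95),(117,173)),('low strip near right',(468,418),(340,340)),('up far left',(76,127),(205,98)),('up near left',(156,478),(434,264))):
    print(n,trig(tp(*a),sp(*b)))
```

```text
[450, -250] 141 1.99 [450, 50] 143 1.38 [350, 100] 148 1.83 [500, -230] 140 1.65 [650, -200] 88 1.85 
[450, -250] 102 -0.09 [450, 50] 87 0.03 [350, 100] 62 -0.41 [500, -230] 102 0.12 [650, -200] 53 0.13 
rail screw far (array([594.31533607,  65.27542811, 184.4841245 ]), [np.float64(33.568160595469166), np.float64(33.568160595469394)])
rail mid (array([558.72931302,  95.75441572, 106.30529471]), [np.float64(0.5790294203347984), np.float64(0.579029420334851)])
rail near (array([518.69816483, 128.88672386,  20.49019818]), [np.float64(40.287248272973464), np.float64(40.287248272973045)])
strip mid far-left corner (array([587.64240749, 132.76174538, 248.15511707]), [np.float64(71.49340494721456), np.float64(71.49340494721496)])
strip mid near-right (array([477.84778616, 248.74507055,  13.87928359]), [np.float64(89.10310157244409), np.float64(89.10310157244346)])
mid far right (array([596.64697685, 123.65181677, 266.55170152]), [np.float64(39.22733782049453), np.float64(39.227337820494654)])
mid near left (array([455.93673272, 276.19756306, -47.10012274]), [np.float64(53.53871647701922), np.float64(53.538716477019605)])
low strip far right (array([614.09160788,  63.45035061, 242.20830896]), [np.float64(28.311012150744187), np.float64(28.311012150744027)])
low strip near right (array([498.00827333, 165.92278336,  -1.5055305 ]), [np.float64(103.46564824318577), np.float64(103.46564824318585)])
up far left (array([571.96416849, 188.45911497, 275.81071613]), [np.float64(77.48081439146087), np.float64(77.48081439146105)])
up near left (array([432.64798968, 349.87486234, -18.25049082]), [np.float64(45.959411949081385), np.float64(45.95941194908144)])
```

```bash
cat >> h.py <<'E'
def trig(T,S,pt,ps):
    A=[];b=[]
    for im,p in((T,pt),(S,ps)):
        K=im['camera_matrix'];V=im['view']; d=V[:3,:3].T@np.linalg.solve(K,[*p,1]); d/=np.linalg.norm(d); o=-V[:3,:3].T@V[:3,3]
        M=np.eye(3)-np.outer(d,d); A.append(M); b.append(M@o)
    x=np.linalg.lstsq(np.vstack(A),np.hstack(b),rcond=None)[0]
    return x.round(1),round(np.linalg.norm(A[0]@x-b[0]),1)
E
python3 - <<'E'
from h import *
T=load('top','0');S=load('scene','0')
tp=lambda x,y:(115+(x+.5)/5-.5,125+(y+.5)/5-.5); sp=lambda x,y:(285+(x+.5)/5-.5,120+(y+.5)/5-.5)
for n,a,b in(('rail screw far',(389,149),(220,340)),('rail mid',(413,245),(155,286)),('rail near',(438,344),(92,235)),
  ('mid strip far-left',(196,117),(411,283)),('mid strip near-right',(335,437),(138,152)),('mid far right',(258,107),(368,328)),('mid near left',(274,452),(182,118)),
  ('low strip far right',(384,95),(265,416)),('low strip near right',(468,418),(44,233)),('up far left',(76,127),(500,210)),('up near left',(156,478),(264,52))):
    print(n,trig(T,S,tp(*a),sp(*b)))
# mid strip centre by rect centroid
print('rack/jig etc')
E
```

```text
rail screw far (array([627.1, 112.3, 106. ]), np.float64(0.2))
rail mid (array([558.7,  95.8, 106.3]), np.float64(0.6))
rail near (array([489.5,  78.5, 106.5]), np.float64(0.6))
mid strip far-left (array([643.8, 237.2, 137.8]), np.float64(0.0))
mid strip near-right (array([424.9, 141.7, 125.5]), np.float64(1.6))
mid far right (array([656.4, 201.5, 117.4]), np.float64(1.0))
mid near left (array([414.4, 178.6, 141.6]), np.float64(1.0))
low strip far right (array([675.6, 122.9,  76.9]), np.float64(1.9))
low strip near right (array([441.7,  62.4,  80.6]), np.float64(1.4))
up far left (array([628.5, 305.3, 172.5]), np.float64(0.3))
up near left (array([396.8, 246.4, 175.6]), np.float64(0.6))
rack/jig etc
```

Run:
```python
from h import *
t=.479; a=np.radians(14.15)
x=np.array([-np.sin(a)*np.cos(t),np.cos(a)*np.cos(t),np.sin(t)]); y=np.array([-np.cos(a),-np.sin(a),0]); z=np.cross(x,y)
R=np.c_[x,y,z]
s0=np.array([-.12785869,.50558361,107.18536]) # fit plane before used s (print)
s=np.load('pics/bed.npz')['s']
def hit(im,u,v,pz0):  # plane through (527,190,h) normal z
    K=im['camera_matrix'];V=im['view']; d=V[:3,:3].T@np.linalg.solve(K,[u,v,1]); o=-V[:3,:3].T@V[:3,3]
    p=np.array([527,190,pz0]); return o+d*((p-o)@z)/(d@z)
h0=s@[527,190,1]; print('h0',h0)
for nm,cs in(('top',[(549.476,123.32),(533.688,188.98),(518.157,249.225)]),('scene',[(555.703,122.583),(539.707,188.248),(523.747,248.056)])):
    im=load(nm,'0')
    for c in cs:
        p=np.array([*c,s@[*c,1]]); uv=w2px(im,p)
        print(nm,[hit(im,*uv,h).round(1) for h in(132.5,133.7,135)])
h=133.7
# choose estimate
```

```text
h0 135.83416235579548
top [array([550.1, 123.9,  96.3]), array([549.9, 123.7,  97.4]), array([549.6, 123.4,  98.6])]
top [array([534.3, 189.7, 131.4]), array([534.1, 189.5, 132.5]), array([533.8, 189.2, 133.7])]
top [array([518.8, 250.2, 163.8]), array([518.5, 249.8, 164.9]), array([518.3, 249.5, 166.1])]
scene [array([553., 124.,  96.]), array([554. , 123.5,  96.8]), array([555.1, 122.9,  97.6])]
scene [array([536.8, 189.9, 131.2]), array([537.9, 189.3, 132. ]), array([539. , 188.7, 132.8])]
scene [array([520.7, 250. , 163.5]), array([521.8, 249.3, 164.2]), array([522.9, 248.6, 165. ])]
```

Run:
```python
from h import *
T=load('top','0');S=load('scene','0')
for nm,im,c0 in(('top',T,(321,173)),('scene',S,(188,228))):
    hsv=cv2.cvtColor(im['color'],cv2.COLOR_BGR2HSV); h,sv,v=cv2.split(hsv)
    roi=np.zeros(h.shape,bool); u,w=c0; roi[w-32:w+32,u-34:u+36]=1
    # plate+fence = not orange bench
    bench=(h<20)&(sv>90)
    m=(roi&~bench).astype(np.uint8)
    m=cv2.morphologyEx(m,cv2.MORPH_OPEN,np.ones((3,3)))
    N,L,St,C=cv2.connectedComponentsWithStats(m); i=1+np.argmax(St[1:,4]); print(nm,St[i],C[i])
    white=((sv<50)&(v>150)&roi)
    cn,_=cv2.findContours((white).astype(np.uint8),cv2.RETR_CCOMP,cv2.CHAIN_APPROX_NONE)
    k=np.argwhere(white)[:,::-1]
    X=np.array([ray(im,*p,6.)[:2] for p in k]).astype(np.float32); print('plate rect z6',cv2.minAreaRect(X), cv2.boxPoints(cv2.minAreaRect(X)).round())
    bl=roi&(h>100)&(h<130)&(sv>80)
    X=np.array([ray(im,*p,40.)[:2] for p in np.argwhere(bl)[:,::-1]]).astype(np.float32); print('fence rect z40',cv2.minAreaRect(X))
    z=im['color'].copy(); y0,x0=w-32,u-34
    cv2.imwrite(f'pics/jig_{nm}.png',cv2.resize(z[y0:y0+64,x0:x0+70],None,fx=8,fy=8,interpolation=cv2.INTER_CUBIC))
    P=cloud(im); print('z plate',np.median(P[white][:,2]))
```

```text
top [ 295  149   52   50 1399] [320.9042173  173.28091494]
plate rect z6 ((573.1401977539062, -346.7644348144531), (151.68411254882812, 131.610595703125), 53.85801315307617) [[ 475. -369.]
 [ 582. -447.]
 [ 671. -324.]
 [ 565. -247.]]
fence rect z40 ((563.6336669921875, -354.2262268066406), (11.379145622253418, 113.83521270751953), 53.3011589050293)
z plate 7.664850392251875
scene [ 157  208   62   41 1533] [187.56490541 228.25505545]
plate rect z6 ((575.8527221679688, -347.61590576171875), (156.7260284423828, 139.5822296142578), 53.5007209777832) [[ 473. -369.]
 [ 585. -452.]
 [ 679. -326.]
 [ 566. -243.]]
fence rect z40 ((582.3184204101562, -361.9918518066406), (18.13322639465332, 123.52751922607422), 58.43278121948242)
z plate 5.824048712441423
```

View pics/jig_top.png

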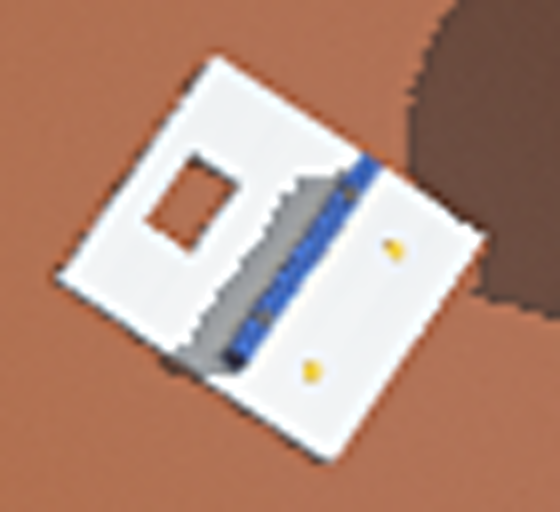

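View pics/jig_scene.png

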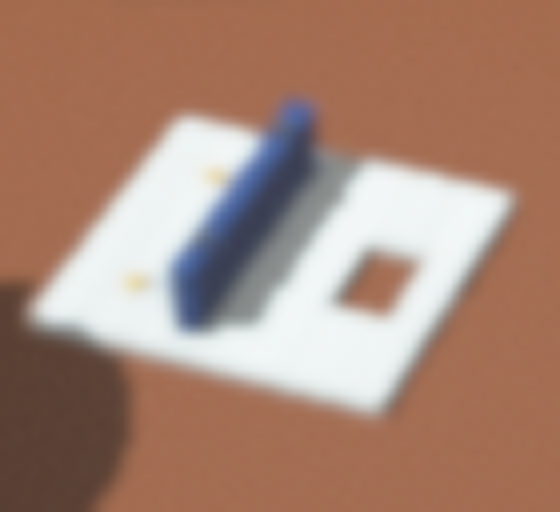

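```bash
cat >> h.py <<'E'
from scipy.spatial.transform import Rotation as Rot
t_=.479; a_=np.radians(14.15)
xs=np.array([-np.sin(a_)*np.cos(t_),np.cos(a_)*np.cos(t_),np.sin(t_)]); ys=np.array([-np.cos(a_),-np.sin(a_),0]); zs=np.cross(xs,ys)
RS=np.c_[xs,ys,zs]; SM=np.array([528.7,216.6,146.3])
def cur():
    s=status.get_state(); return Rot.from_euler('xyz',s['eef_rot'],degrees=True).as_matrix(),np.array(s['ee_pos']),s
def RT(x,z):
    x=np.asarray(x,float);x=x/np.linalg.norm(x); z=np.asarray(z,float); z=z-x*(x@z); z/=np.linalg.norm(z); return np.c_[x,np.cross(z,x),z]
def rows(Rt,pt,N=None,vmax=45,wmax=8):
    """equal steps from measured pose to target; same row repeated approx -> print each"""
    R,p,s=cur(); rv=Rot.from_matrix(R.T@Rt).as_rotvec(); ang=np.degrees(np.linalg.norm(rv)); dist=np.linalg.norm(pt-p)
    n=N or int(max(np.ceil(dist/vmax),np.ceil(ang/wmax),1))
    print('from',p.round(1),'dist',dist.round(1),'ang',ang.round(2),'n',n)
    Rk=R
    for k in range(n):
        sh=Rk.T@(pt-p)/n/1000; print(f'[[{rv[0]/n:.4f},{rv[1]/n:.4f},{rv[2]/n:.4f}],[{sh[0]:.4f},{sh[1]:.4f},{sh[2]:.4f}],G],')
        Rk=Rk@Rot.from_rotvec(rv/n).as_matrix()
def inslot(p): return (RS.T@(np.asarray(p)-SM)).round(1)
def jigtool(p_slot,extra=0.):
    """tool pose with fence-grip point (jig_fence+DZ) : jig pose fence at p_slot (slot frame), tilted extra deg steeper"""
    e=np.radians(extra); Rl=RS@Rot.from_rotvec([0,-e,0]).as_matrix()  # x up by e
    return Rl
E
python3 - <<'E'
from h import *
yw=np.radians(53.8); jx=np.array([np.cos(yw),np.sin(yw),0])
rows(RT([0,0,-1],-jx),np.array([566,-356,160.]))
E
```

```text
from [193.6 567.6 230.4] dist 998.3 ang 17.36 n 23
[[0.0132,0.0001,-0.0000],[0.0031,0.0283,0.0328],G],
[[0.0132,0.0001,-0.0000],[0.0031,0.0287,0.0324],G],
[[0.0132,0.0001,-0.0000],[0.0031,0.0291,0.0320],G],
[[0.0132,0.0001,-0.0000],[0.0031,0.0296,0.0316],G],
[[0.0132,0.0001,-0.0000],[0.0031,0.0300,0.0312],G],
[[0.0132,0.0001,-0.0000],[0.0031,0.0304,0.0308],G],
[[0.0132,0.0001,-0.0000],[0.0031,0.0308,0.0304],G],
[[0.0132,0.0001,-0.0000],[0.0031,0.0312,0.0300],G],
[[0.0132,0.0001,-0.0000],[0.0031,0.0316,0.0296],G],
[[0.0132,0.0001,-0.0000],[0.0031,0.0320,0.0292],G],
[[0.0132,0.0001,-0.0000],[0.0031,0.0324,0.0288],G],
[[0.0132,0.0001,-0.0000],[0.0031,0.0327,0.0283],G],
[[0.0132,0.0001,-0.0000],[0.0031,0.0331,0.0279],G],
[[0.0132,0.0001,-0.0000],[0.0031,0.0335,0.0275],G],
[[0.0132,0.0001,-0.0000],[0.0031,0.0338,0.0270],G],
[[0.0132,0.0001,-0.0000],[0.0031,0.0342,0.0266],G],
[[0.0132,0.0001,-0.0000],[0.0031,0.0345,0.0261],G],
[[0.0132,0.0001,-0.0000],[0.0031,0.0349,0.0257],G],
[[0.0132,0.0001,-0.0000],[0.0031,0.0352,0.0252],G],
[[0.0132,0.0001,-0.0000],[0.0031,0.0355,0.0247],G],
[[0.0132,0.0001,-0.0000],[0.0031,0.0359,0.0243],G],
[[0.0132,0.0001,-0.0000],[0.0031,0.0362,0.0238],G],
[[0.0132,0.0001,-0.0000],[0.0031,0.0365,0.0233],G],
```

```bash
python3 -m jog '[[[0.013,0,0],[0,0.0285,0.0325],0.05],[[0.013,0,0],[0,0.029,0.032],0.05],[[0.013,0,0],[0,0.0295,0.0315],0.05],[[0.013,0,0],[0,0.03,0.0315],0.05],[[0.013,0,0],[0,0.03,0.031],0.05]]'
python3 -m jog '[[[0.013,0,0],[0,0.0305,0.0305],0.05],[[0.013,0,0],[0,0.031,0.0305],0.05],[[0.013,0,0],[0,0.0315,0.03],0.05],[[0.013,0,0],[0,0.0315,0.0295],0.05],[[0.013,0,0],[0,0.032,0.029],0.05]]'
python3 - <<'E'
from h import *
yw=np.radians(53.8); jx=np.array([np.cos(yw),np.sin(yw),0])
rows(RT([0,0,-1],-jx),np.array([566,-356,120.])); print(status.get_state()['qpos'])
E
```

```text
time: 0.6
ee_pos: [276.8, 366.4, 230.9]
eef_rot: [-1.7, 90.0, -114.3]
ft_force: [0.2, 0.6, 0.5]
finger_gap: 49.7
time: 1.1
ee_pos: [358.6, 166.2, 231.2]
eef_rot: [-169.6, 90.0, 74.1]
ft_force: [-0.1, 0.8, 0.2]
finger_gap: 50.3
from [358.6 166.2 231.2] dist 572.8 ang 9.93 n 13
[[0.0133,-0.0000,0.0000],[0.0085,0.0321,0.0290],G],
[[0.0133,-0.0000,0.0000],[0.0085,0.0325,0.0285],G],
[[0.0133,-0.0000,0.0000],[0.0085,0.0328,0.0281],G],
[[0.0133,-0.0000,0.0000],[0.0085,0.0332,0.0277],G],
[[0.0133,-0.0000,0.0000],[0.0085,0.0336,0.0272],G],
[[0.0133,-0.0000,0.0000],[0.0085,0.0339,0.0268],G],
[[0.0133,-0.0000,0.0000],[0.0085,0.0343,0.0263],G],
[[0.0133,-0.0000,0.0000],[0.0085,0.0346,0.0258],G],
[[0.0133,-0.0000,0.0000],[0.0085,0.0350,0.0254],G],
[[0.0133,-0.0000,0.0000],[0.0086,0.0353,0.0249],G],
[[0.0133,-0.0000,0.0000],[0.0086,0.0357,0.0244],G],
[[0.0133,-0.0000,0.0000],[0.0086,0.0360,0.0240],G],
[[0.0133,-0.0000,0.0000],[0.0086,0.0363,0.0235],G],
[ 5.46691805e+01 -3.04904866e+01 -2.21939048e+01 -1.04731917e-02
 -9.82671837e+01  9.05927658e+00]
```

```bash
python3 -m jog '[[[0.013,0,0],[0,0.032,0.029],0.05],[[0.013,0,0],[0,0.0325,0.0285],0.05],[[0.013,0,0],[0,0.033,0.028],0.05],[[0.013,0,0],[0.01,0.033,0.0275],0.05],[[0.013,0,0],[0.01,0.0335,0.027],0.05]]'
python3 -m jog '[[[0.014,0,0],[0.01,0.034,0.0265],0.05],[[0.014,0,0],[0.01,0.0345,0.026],0.05],[[0.014,0,0],[0.01,0.0345,0.0255],0.05],[[0.014,0,0],[0.01,0.035,0.025],0.05],[[0.014,0,0],[0.01,0.035,0.025],0.05]]'
python3 - <<'E'
from h import *
yw=np.radians(53.8); jx=np.array([np.cos(yw),np.sin(yw),0])
rows(RT([0,0,-1],-jx),np.array([566,-356,70.])); print(status.get_state()['qpos'])
E
```

```text
time: 1.6
ee_pos: [438.7, -34.3, 211.2]
eef_rot: [152.8, 89.9, 32.8]
ft_force: [0.2, 0.9, -0.3]
finger_gap: 50.0
time: 2.1
ee_pos: [518.8, -234.1, 160.4]
eef_rot: [-75.9, 90.0, 160.0]
ft_force: [0.7, 0.5, 0.7]
finger_gap: 49.7
from [ 518.8 -234.1  160.4] dist 158.9 ang 2.13 n 4
[[0.0093,0.0000,0.0001],[0.0226,0.0269,0.0186],G],
[[0.0093,0.0000,0.0001],[0.0226,0.0270,0.0184],G],
[[0.0093,0.0000,0.0001],[0.0226,0.0272,0.0181],G],
[[0.0093,0.0000,0.0001],[0.0226,0.0274,0.0179],G],
[-4.09908943e+00 -2.15791807e+00 -6.97556221e+00 -9.60518222e-03
 -8.52159178e+01  6.00303068e+01]
```

```bash
python3 -m jog '[[[0.009,0,0],[0.0225,0.027,0.0185],0.05],[[0.009,0,0],[0.0225,0.027,0.0185],0.05],[[0.009,0,0],[0.0225,0.027,0.018],0.05],[[0.009,0,0],[0.0225,0.0275,0.018],0.05],[[0,0,0],[0,0,0],0.05]]'
python3 - <<'E'
from h import *
for n in('top','scene'):
    im=snap(n,'1'); 
a=cv2.imread('pics/scene_1.png');b=cv2.imread('pics/top_1.png')
cv2.imwrite('pics/c1.png',np.hstack([cv2.resize(b[120:220,270:370],(400,400),interpolation=cv2.INTER_CUBIC),cv2.resize(a[170:270,140:240],(400,400),interpolation=cv2.INTER_CUBIC)]))
yw=np.radians(53.8); jx=np.array([np.cos(yw),np.sin(yw),0])
rows(RT([0,0,-1],-jx),np.array([566,-356,11.]))
E
```

```text
time: 2.6
ee_pos: [563.6, -355.8, 64.2]
eef_rot: [-75.8, 89.4, 157.9]
ft_force: [-0.8, 1.1, -1.9]
finger_gap: 50.3
from [ 565.2 -354.5   69.5] dist 58.5 ang 0.19 n 2
[[0.0004,0.0006,0.0015],[0.0292,0.0009,0.0004],G],
[[0.0004,0.0006,0.0015],[0.0292,0.0008,0.0004],G],
```

View pics/c1.png

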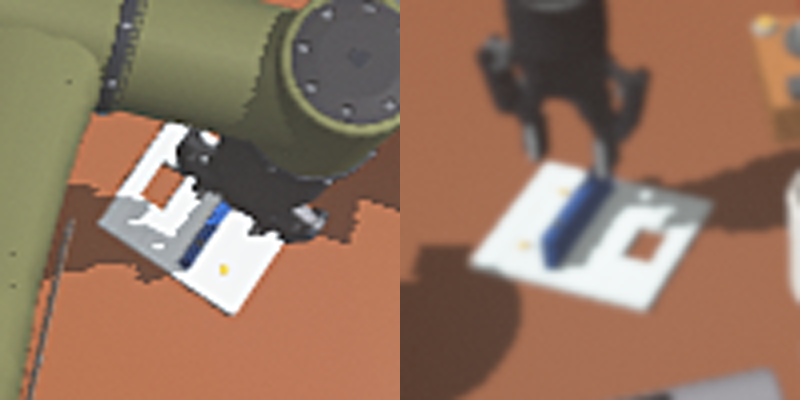

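The top view shows the fence between the open fingers, which are lined up with it. Descending and closing.

```bash
python3 -m jog '[[[0,0,0.001],[0.029,0.001,0],0.05],[[0,0,0.001],[0.029,0.001,0],0.05],[[0,0,0],[0,0,0],0.05]]'
python3 -m jog '[[[0,0,0],[0,0,0],0.0],[[0,0,0],[0,0,0],0.0],[[0,0,0],[0,0,0],0.0],[[0,0,0],[0,0,0],0.0],[[0,0,0],[0,0,0],0.0]]'
```

```text
time: 3.0
ee_pos: [565.7, -353.3, 10.1]
eef_rot: [-83.1, 89.8, 150.8]
ft_force: [-0.7, 0.9, -1.7]
finger_gap: 50.1
time: 3.5
ee_pos: [569.2, -355.8, 16.6]
eef_rot: [95.8, 89.6, -30.2]
ft_force: [0.3, 2.6, 7.4]
finger_gap: 10.7
```

```bash
python3 -m jog '[[[0,0,0],[-0.004,0,0],0.0],[[0,0,0],[0,0,0],0.0]]'
python3 - <<'E'
from h import *
for n in('top','scene'):
    im=snap(n,'2'); 
a=cv2.imread('pics/scene_2.png');b=cv2.imread('pics/top_2.png')
cv2.imwrite('pics/c2.png',np.hstack([cv2.resize(b[120:220,270:370],(400,400),interpolation=cv2.INTER_CUBIC),cv2.resize(a[170:270,140:240],(400,400),interpolation=cv2.INTER_CUBIC)]))
print(cur())
E
```

```text
time: 3.7
ee_pos: [567.5, -355.1, 17.4]
eef_rot: [102.5, 89.9, -23.6]
ft_force: [-0.5, -0.3, -4.2]
finger_gap: 10.5
(array([[ 7.59912502e-04,  8.08022191e-01, -5.89151560e-01],
       [-5.07774958e-04, -5.89151343e-01, -8.08022548e-01],
       [-9.99999582e-01,  9.13182845e-04, -3.74100372e-05]]), array([ 567.31342955, -355.08460131,   16.75420953]), {'time': 3.8, 'qpos': array([-1.49598616e+01,  1.68496355e+01, -1.45038140e+00,  1.77714582e-02,
       -7.16504096e+01,  6.88574498e+01]), 'dq': array([ 0.04873866,  0.0446687 ,  0.18864171,  0.23458057, -0.01365951,
        0.09819985]), 'joint_efforts': array([-4.09210157e-01, -4.90418530e+01,  3.43743467e+01,  7.20274642e+00,
        1.63534493e-01, -1.67082186e-02]), 'ee_pos': array([ 567.31342955, -355.08460131,   16.75420953]), 'eef_rot': array([ 92.34590408,  89.94763458, -33.75092036]), 'ft_force': array([-0.86959245,  1.54329324, -1.71530958]), 'ft_torque': array([ 0.25646633,  0.0581089 , -0.01035703]), 'finger_gap': 11.027162836923374})
```

View pics/c2.png

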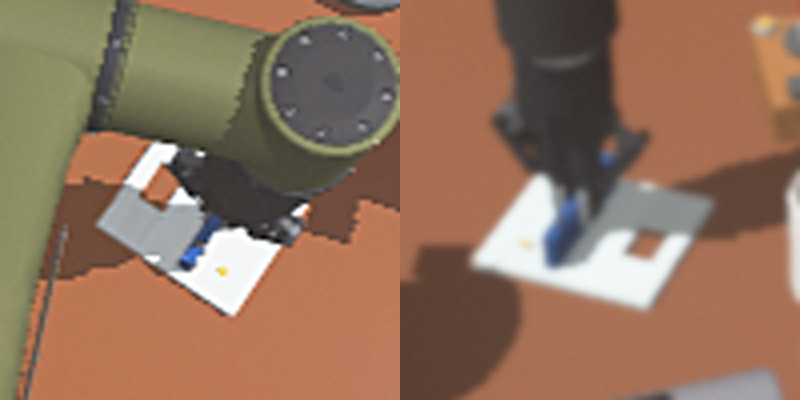

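```bash
python3 -m jog '[[[0,0,0],[-0.02,0,0],0.0],[[0,0,0],[-0.03,0,0],0.0],[[0,0,0],[-0.04,0,0],0.0],[[0,0,0],[-0.04,0,0],0.0],[[0,0,0],[-0.02,0,0],0.0]]'
python3 - <<'E'
from h import *
for n in('top','scene'):
    im=snap(n,'3'); 
a=cv2.imread('pics/scene_3.png');b=cv2.imread('pics/top_3.png')
cv2.imwrite('pics/c3.png',np.hstack([cv2.resize(b[120:220,270:370],(400,400),interpolation=cv2.INTER_CUBIC),cv2.resize(a[140:240,140:240],(400,400),interpolation=cv2.INTER_CUBIC)]))
R,p,s=cur();print(R.round(3),p,s['ft_force'],s['ft_torque'],s['finger_gap'])
# plate points from scene depth
for nm in('scene','top'):
    im=load(nm,'3'); P=cloud(im); hsv=cv2.cvtColor(im['color'],cv2.COLOR_BGR2HSV)
    m=(hsv[...,1]<60)&(hsv[...,2]>90)&(np.hypot(P[...,0]-573,P[...,1]+347)<90)&(P[...,2]>60)&(P[...,2]<200)
    q=P[m]; A=np.c_[q[:,:2]-[573,-347],np.ones(len(q))]; k=np.ones(len(q),bool)
    for i in range(8): c=np.linalg.lstsq(A[k],q[k,2],rcond=None)[0]; k=abs(q[:,2]-A@c)<(8 if i<3 else 4)
    print(nm,m.sum(),k.sum(),c, 'x-tilt deg',np.degrees(np.arctan(c[:2]@[np.cos(np.radians(53.8)),np.sin(np.radians(53.8))])),'y-tilt',np.degrees(np.arctan(c[:2]@[-np.sin(np.radians(53.8)),np.cos(np.radians(53.8))])))
E
```

```text
time: 4.3
ee_pos: [568.2, -355.9, 171.6]
eef_rot: [92.3, 89.6, -33.8]
ft_force: [1.1, -0.7, -2.5]
finger_gap: 10.3
[[ 0.007  0.808 -0.589]
 [-0.004 -0.589 -0.808]
 [-1.     0.008 -0.001]] [ 568.69134706 -355.95740935  171.37028143] [-0.25007862  0.0791129  -3.65226413] [-0.04691102 -0.01593594  0.00295495] 10.741835627122466
scene 1055 947 [ 2.36271509e-03 -4.80783022e-03  1.63691207e+02] x-tilt deg -0.14233934018454783 y-tilt -0.2719322696053631
top 958 868 [2.20849839e-03 8.06560647e-04 1.62438554e+02] x-tilt deg 0.1120253730576507 y-tilt -0.07481743155355758
```

View pics/c3.png

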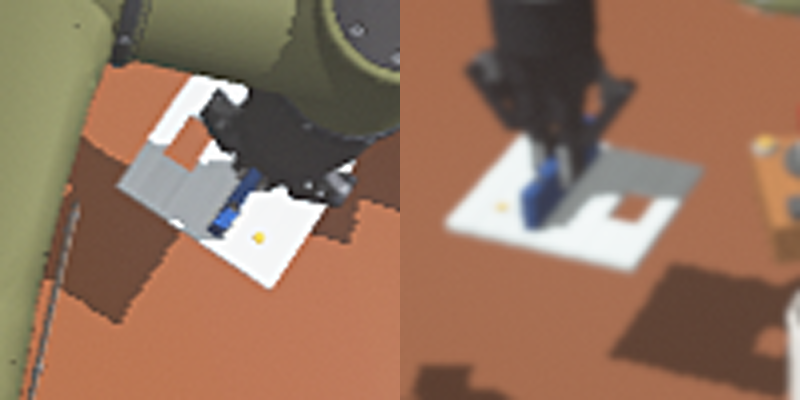

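```bash
cat >> h.py <<'E'
DZ=-8.
def jigtcp(edge_x,edge_z,extra,y=0.):
    """tool pose so jig's low bottom edge is at (edge_x,y,edge_z) in slot frame"""
    e=np.radians(extra); L=Rot.from_rotvec([0,-e,0]).as_matrix(); f=np.array([edge_x,y,edge_z])-L@np.array([-63,0,-23.])
    p=f+L@np.array([0,0,DZ]); R=RS@L
    return RT(-R[:,2],-R[:,0]), SM+RS@p
def jigedge():
    R,p,s=cur(); J=np.c_[-R[:,2],-R[:,1],-R[:,0]]; 
    e=p+J@np.array([-63,0,-23-DZ]); rel=RS.T@J
    return inslot(e), np.degrees(Rot.from_matrix(rel).as_rotvec()).round(2), s['ft_force'].round(1)
E
python3 - <<'E'
from h import *
R,p=jigtcp(-92,15,14); print(R.round(3),p)
rows(R,p+[0,-40,100],N=12)
E
```

```text
[[-0.162  0.97   0.183]
 [ 0.642  0.244 -0.727]
 [-0.75   0.    -0.662]] [541.23189468 166.89206865 170.15319704]
from [ 568.7 -356.   171.4] dist 493.6 ang 64.36 n 12
[[-0.0695,0.0565,-0.0271],[-0.0084,-0.0255,-0.0312],G],
[[-0.0695,0.0565,-0.0271],[-0.0059,-0.0234,-0.0333],G],
[[-0.0695,0.0565,-0.0271],[-0.0034,-0.0212,-0.0351],G],
[[-0.0695,0.0565,-0.0271],[-0.0008,-0.0187,-0.0366],G],
[[-0.0695,0.0565,-0.0271],[0.0018,-0.0161,-0.0378],G],
[[-0.0695,0.0565,-0.0271],[0.0043,-0.0134,-0.0387],G],
[[-0.0695,0.0565,-0.0271],[0.0068,-0.0105,-0.0392],G],
[[-0.0695,0.0565,-0.0271],[0.0093,-0.0076,-0.0393],G],
[[-0.0695,0.0565,-0.0271],[0.0117,-0.0046,-0.0392],G],
[[-0.0695,0.0565,-0.0271],[0.0140,-0.0015,-0.0387],G],
[[-0.0695,0.0565,-0.0271],[0.0161,0.0016,-0.0378],G],
[[-0.0695,0.0565,-0.0271],[0.0182,0.0046,-0.0366],G],
```

```bash
python3 -m jog '[[[-0.0695,0.0565,-0.027],[-0.014,-0.0255,-0.031],0],[[-0.0695,0.0565,-0.027],[-0.01,-0.0235,-0.033],0],[[-0.0695,0.0565,-0.027],[-0.004,-0.021,-0.035],0],[[-0.0695,0.0565,-0.027],[-0.001,-0.0185,-0.0365],0],[[-0.0695,0.0565,-0.027],[0.002,-0.016,-0.038],0]]'
python3 -m jog '[[[-0.0695,0.0565,-0.027],[0.0045,-0.0135,-0.0385],0],[[-0.0695,0.0565,-0.027],[0.007,-0.0105,-0.039],0],[[-0.0695,0.0565,-0.027],[0.009,-0.0075,-0.039],0],[[-0.0695,0.0565,-0.027],[0.0115,-0.0045,-0.039],0],[[-0.0695,0.0565,-0.027],[0.014,-0.0015,-0.0385],0]]'
python3 - <<'E'
from h import *
R,p=jigtcp(-92,15,14); 
rows(R,p+[0,-40,70]); print(status.get_state()['qpos'])
E
```

```text
time: 4.9
ee_pos: [555.6, -153.1, 217.1]
eef_rot: [-164.3, 72.0, 89.8]
ft_force: [0.0, -0.1, -4.6]
finger_gap: 10.4
time: 5.4
ee_pos: [544.5, 46.6, 258.6]
eef_rot: [-174.9, 54.8, 100.2]
ft_force: [0.5, -0.1, -5.0]
finger_gap: 10.3
from [544.5  46.6 258.6] dist 82.4 ang 10.56 n 2
[[-0.0712,0.0535,-0.0236],[0.0305,0.0031,-0.0276],G],
[[-0.0712,0.0535,-0.0236],[0.0318,0.0057,-0.0256],G],
[   0.89426181    2.06989871   12.70082954  -35.90344473 -104.04458524
   86.32226403]
```

```bash
python3 -m jog '[[[-0.07,0.053,-0.0235],[0.03,0.003,-0.0275],0],[[-0.07,0.053,-0.0235],[0.032,0.0055,-0.0255],0],[[0,0,0],[0,0,0],0],[[0,0,0],[0,0,0],0]]'
python3 - <<'E'
from h import *
print(jigedge())
R,p=jigtcp(-92,15,14); 
rows(R,p)
for n in('top','scene'): im=snap(n,'4')
a=cv2.imread('pics/scene_4.png');b=cv2.imread('pics/top_4.png')
cv2.imwrite('pics/c4.png',np.hstack([cv2.resize(b[110:240,110:240],(400,400),interpolation=cv2.INTER_CUBIC),cv2.resize(a[80:230,270:420],(400,400),interpolation=cv2.INTER_CUBIC)]))
E
```

```text
time: 5.8
ee_pos: [541.2, 125.2, 239.1]
eef_rot: [-179.6, 48.8, 104.2]
ft_force: [0.3, -1.3, -2.9]
finger_gap: 11.1
(array([-96.2,  10.6,  95.1]), array([  0.07, -13.77,  -0.32]), array([ 0.3, -1.3, -2.9]))
from [541.2 125.2 239.1] dist 80.6 ang 0.4 n 2
[[-0.0028,0.0020,0.0003],[0.0393,0.0052,0.0075],G],
[[-0.0028,0.0020,0.0003],[0.0393,0.0051,0.0076],G],
```

View pics/c4.png

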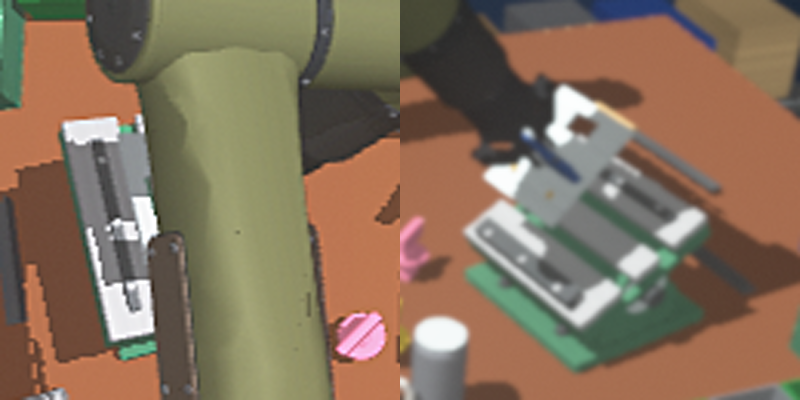

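The scene view shows the jig above the bed at c4 (560,150), tilted correctly with the hooking edge down-slope. Descending.

```bash
python3 -m jog '[[[-0.002,0.002,0],[0.039,0.005,0.0075],0],[[-0.002,0.002,0],[0.035,0.005,0.0075],0],[[0,0,0],[0,0,0],0],[[0,0,0],[0,0,0],0]]'
python3 - <<'E'
from h import *
print(jigedge())
for n in('scene',): im=snap(n,'5')
a=cv2.imread('pics/scene_5.png')
cv2.imwrite('pics/c5.png',cv2.resize(a[100:230,270:420],None,fx=5,fy=4.5,interpolation=cv2.INTER_CUBIC))
E
```

```text
time: 6.3
ee_pos: [542.5, 163.2, 176.2]
eef_rot: [179.8, 48.6, 103.9]
ft_force: [-0.2, -1.2, -1.9]
finger_gap: 10.9
(array([-92.7,  -0.4,  22.2]), array([-1.500e-01, -1.395e+01,  1.000e-02]), array([-0.2, -1.2, -1.9]))
```

View pics/c5.png

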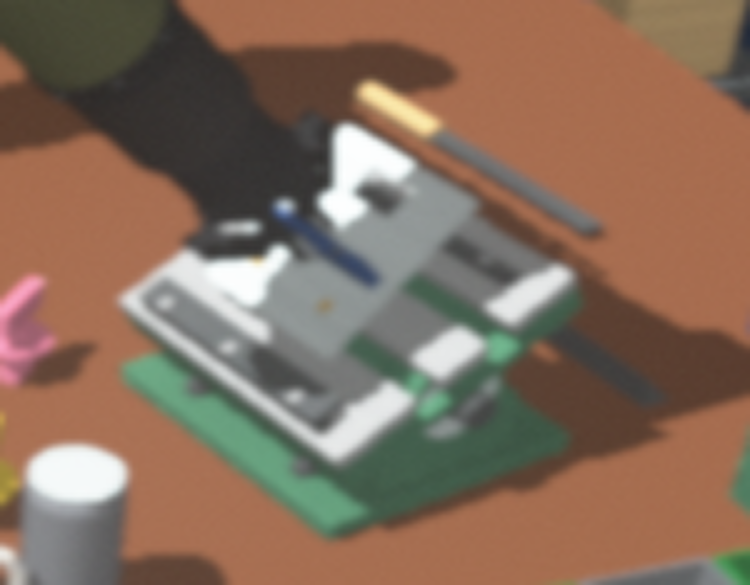

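```bash
python3 -m jog '[[[0,0,0],[0.0135,0,0.0035],0],[[0,0,0],[0,0,0],0]]'; python3 -m jog '[[[0,0,0],[0.003,0,0.0007],0],[[0,0,0],[0,0,0],0]]'; python3 -c "
from h import *
print(jigedge())"
python3 -m jog '[[[0,0,0],[0.003,0,0.0007],0],[[0,0,0],[0,0,0],0]]'; python3 -c "
from h import *
print(jigedge())"
```

```text
time: 6.55
ee_pos: [540.8, 170.4, 163.4]
eef_rot: [179.8, 48.5, 103.9]
ft_force: [-0.1, 0.0, -5.0]
finger_gap: 10.9
time: 6.75
ee_pos: [540.7, 171.5, 161.5]
eef_rot: [179.7, 48.5, 103.9]
ft_force: [0.2, -1.1, -4.3]
finger_gap: 10.4
(array([-91.9,  -0.8,   5.1]), array([ -0.2 , -14.01,   0.07]), array([ 0.2, -1.1, -4.3]))
time: 6.95
ee_pos: [540.3, 173.1, 158.6]
eef_rot: [179.7, 48.5, 103.9]
ft_force: [-0.8, 1.0, -4.2]
finger_gap: 10.9
(array([-91.8,  -0.8,   1.9]), array([ -0.19, -14.02,   0.07]), array([-0.8,  1. , -4.2]))
```

```bash
for i in 1; do python3 -m jog '[[[0,0,0],[0.002,0,0.0005],0],[[0,0,0],[0,0,0],0]]'; done; python3 -c "
from h import *
print(jigedge())"
python3 -m jog '[[[0,0,0],[0.002,0,0.0005],0],[[0,0,0],[0,0,0],0]]';python3 -c "
from h import *
print(jigedge())"
```

```text
time: 7.15
ee_pos: [540.4, 173.5, 157.9]
eef_rot: [179.6, 48.6, 103.8]
ft_force: [-1.4, -1.8, 0.6]
finger_gap: 10.6
(array([-91.8,  -1.1,   1.1]), array([ -0.25, -13.96,   0.12]), array([-1.4, -1.8,  0.6]))
time: 7.35
ee_pos: [540.4, 174.0, 157.6]
eef_rot: [179.4, 48.6, 103.7]
ft_force: [-3.0, -4.3, 8.0]
finger_gap: 10.7
(array([-91.5,  -1.3,   0.7]), array([ -0.31, -13.92,   0.2 ]), array([-3. , -4.3,  8. ]))
```

```bash
python3 -m jog '[[[0,0,0],[-0.0035,0,0.0092],0],[[0,0,0],[-0.0024,0,0.0097],0],[[0,0,0],[0,0,0],0]]'; python3 -c "
from h import *
print(jigedge()); snap('scene','6')
a=cv2.imread('pics/scene_6.png')
cv2.imwrite('pics/c6.png',cv2.resize(a[120:230,285:400],None,fx=6,fy=5.4,interpolation=cv2.INTER_CUBIC))"
```

```text
time: 7.65
ee_pos: [545.7, 155.9, 147.9]
eef_rot: [179.5, 48.6, 103.6]
ft_force: [1.5, -3.8, 4.4]
finger_gap: 11.0
(array([-112.7,   -1.9,    0.7]), array([ -0.37, -13.94,   0.09]), array([ 1.5, -3.8,  4.4]))
```

View pics/c6.png

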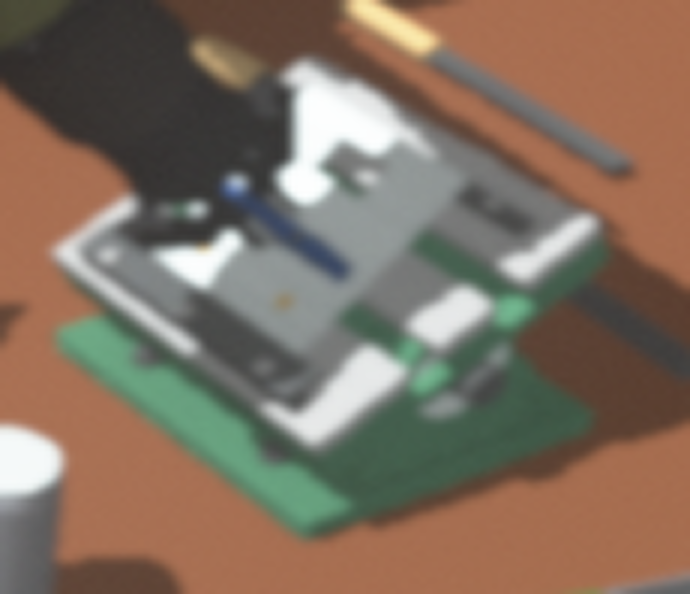

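```bash
python3 -m jog '[[[0,0,0],[-0.0012,0,0.0048],0],[[0,0,0],[0,0,0],0]]'; python3 -c "
from h import *
print(jigedge())"
python3 -m jog '[[[0,0,0],[-0.0005,0,0.003],0],[[0,0,0],[0,0,0],0]]'; python3 -c "
from h import *
print(jigedge())"
```

```text
time: 7.9
ee_pos: [546.7, 152.4, 146.1]
eef_rot: [179.4, 48.6, 103.6]
ft_force: [0.1, -2.1, 6.0]
finger_gap: 11.3
(array([-116.8,   -2. ,    0.8]), array([ -0.38, -13.98,   0.13]), array([ 0.1, -2.1,  6. ]))
time: 8.1
ee_pos: [547.4, 150.2, 144.9]
eef_rot: [179.4, 48.6, 103.6]
ft_force: [-0.1, -1.6, 7.9]
finger_gap: 10.8
(array([-119.3,   -2.2,    0.8]), array([ -0.4 , -14.  ,   0.17]), array([-0.1, -1.6,  7.9]))
```

```bash
python3 -m jog '[[[0,0,0],[-0.0010,0,0.002],0],[[0,0,0],[0,0,0],0]]'; python3 -c "
from h import *
print(jigedge(),RS.T@cur()[2]['ft_force'])"
python3 -m jog '[[[0,0,0],[-0.0005,0,0.002],0],[[0,0,0],[0,0,0],0]]'; python3 -c "
from h import *
print(jigedge(),RS.T@cur()[2]['ft_force'])"
```

```text
time: 8.3
ee_pos: [547.6, 149.6, 145.0]
eef_rot: [179.3, 48.4, 103.6]
ft_force: [-1.3, 3.5, 10.8]
finger_gap: 11.0
(array([-119.8,   -2.3,    0.9]), array([ -0.39, -14.14,   0.23]), array([-1.3,  3.5, 10.8])) [8.21607864 0.39219958 7.88254388]
time: 8.5
ee_pos: [547.7, 149.3, 145.1]
eef_rot: [179.2, 48.3, 103.6]
ft_force: [-3.2, 6.2, 13.6]
finger_gap: 10.9
(array([-119.9,   -2.5,    1.1]), array([ -0.38, -14.28,   0.34]), array([-3.2,  6.2, 13.6])) [12.29616315  1.53675546  8.90508744]
```

```bash
python3 -c "
from h import *
R,p=jigtcp(-118.6,1.5,0,-2.5)
rows(R,p,N=7)"
```

```text
from [547.7 149.3 145.1] dist 16.2 ang 14.29 n 7
[[0.0008,-0.0356,-0.0010],[0.0023,0.0001,-0.0004],G],
[[0.0008,-0.0356,-0.0010],[0.0023,0.0001,-0.0005],G],
[[0.0008,-0.0356,-0.0010],[0.0022,0.0001,-0.0006],G],
[[0.0008,-0.0356,-0.0010],[0.0022,0.0001,-0.0007],G],
[[0.0008,-0.0356,-0.0010],[0.0022,0.0001,-0.0008],G],
[[0.0008,-0.0356,-0.0010],[0.0022,0.0001,-0.0008],G],
[[0.0008,-0.0356,-0.0010],[0.0021,0.0001,-0.0009],G],
```

```bash
python3 -m jog '[[[0.001,-0.035,-0.001],[0.0023,0,-0.0004],0],[[0.001,-0.035,-0.001],[0.0023,0,-0.0005],0],[[0.001,-0.035,-0.001],[0.0022,0,-0.0006],0],[[0.001,-0.035,-0.001],[0.0022,0,-0.0007],0],[[0,0,0],[0,0,0],0]]'; python3 -c "
from h import *
print(jigedge(),RS.T@cur()[2]['ft_force'])
R,p=jigtcp(-119.2,1.5,0,-2.5)
rows(R,p,N=3)"
```

```text
time: 9.0
ee_pos: [546.2, 156.1, 138.9]
eef_rot: [179.6, 56.5, 103.9]
ft_force: [-1.8, 4.0, 12.5]
finger_gap: 10.5
(array([-120.4,   -2.3,    0.9]), array([-0.17, -6.05,  0.13]), array([-1.8,  4. , 12.5])) [9.55502034 0.76819542 9.11184221]
from [546.2 156.1 138.9] dist 6.7 ang 6.05 n 3
[[0.0008,-0.0352,-0.0010],[0.0021,0.0001,-0.0008],G],
[[0.0008,-0.0352,-0.0010],[0.0020,0.0001,-0.0009],G],
[[0.0008,-0.0352,-0.0010],[0.0020,0.0001,-0.0010],G],
```

```bash
python3 -m jog '[[[0.001,-0.035,-0.001],[0.002,0,-0.0008],0],[[0.001,-0.035,-0.001],[0.002,0,-0.0009],0],[[0.001,-0.025,-0.001],[0.0015,0,-0.0007],0],[[0,0,0],[0,0,0],0]]'; python3 -c "
from h import *
print(jigedge(),RS.T@cur()[2]['ft_force'],cur()[2]['ft_torque'])
R,p=jigtcp(-119.7,1.1,0,-2.5)
rows(R,p,N=1)
snap('scene','7')
a=cv2.imread('pics/scene_7.png')
cv2.imwrite('pics/c7.png',cv2.resize(a[120:230,285:400],None,fx=6,fy=5.4,interpolation=cv2.INTER_CUBIC))"
```

```text
time: 9.4
ee_pos: [545.1, 159.8, 134.4]
eef_rot: [-179.8, 62.0, 104.2]
ft_force: [-0.7, 1.9, 6.2]
finger_gap: 10.6
(array([-120.8,   -1.9,    1. ]), array([ 0.04, -0.55, -0.11]), array([-0.7,  1.9,  6.2])) [4.61368915 0.25551826 4.5900981 ] [-0.01171549 -0.45728164 -0.06392269]
from [545.1 159.8 134.4] dist 1.4 ang 0.56 n 1
[[-0.0019,-0.0095,0.0006],[0.0005,0.0005,-0.0012],G],
```

View pics/c7.png

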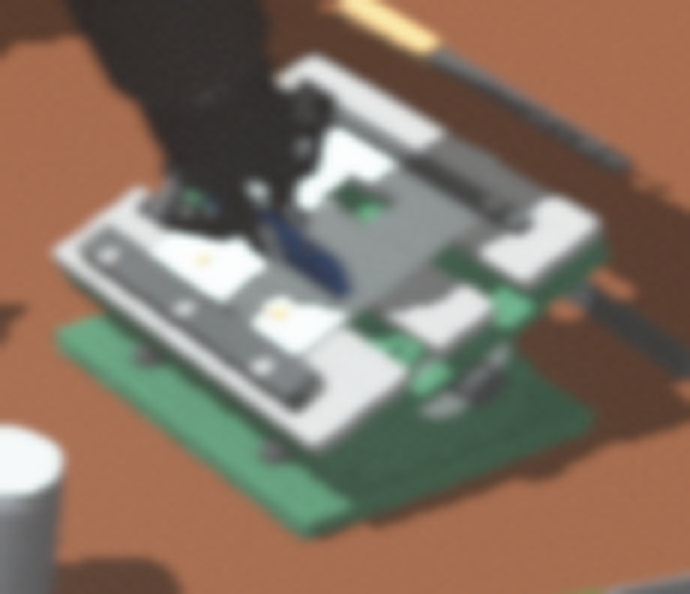

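Hooked under the rail and almost flat, with the hole over the slot. Final press, then release.

```bash
python3 -m jog '[[[0,-0.012,0],[0.001,0,-0.0005],0],[[0,-0.008,0],[0.001,0,0],0],[[0,0,0],[0,0,0],0]]'; python3 -c "
from h import *
print(jigedge(),RS.T@cur()[2]['ft_force'],cur()[2]['ft_torque'])"
python3 -m jog '[[[0,0,0],[0,0,0],0.025],[[0,0,0],[0,0,0],0.03],[[0,0,0],[0,0,0],0.03],[[0,0,0],[0,0,0],0.03]]'
```

```text
time: 9.75
ee_pos: [545.1, 159.7, 134.2]
eef_rot: [-179.9, 63.2, 104.1]
ft_force: [-2.1, -4.4, 12.8]
finger_gap: 10.7
(array([-121.2,   -1.9,    2.2]), array([-0.03,  0.63, -0.14]), array([-2.1, -4.4, 12.8])) [ 2.56642787  3.11637935 13.10445639] [0.20874306 0.62906283 0.488747  ]
time: 10.15
ee_pos: [543.6, 159.8, 130.2]
eef_rot: [-179.1, 63.1, 104.8]
ft_force: [0.2, 0.0, -0.1]
finger_gap: 29.9
```

```bash
python3 -m jog '[[[0,0,0],[-0.015,0,0],0.03],[[0,0,0],[-0.04,0,0],0.03],[[0,0,0],[-0.045,0,0],0.05],[[0,0,0],[-0.045,-0.02,0.01],0.05],[[0,0,0],[-0.02,0,0.02],0.05]]'
python3 - <<'E'
from h import *
for n in('top','scene'): im=snap(n,'8')
a=cv2.imread('pics/scene_8.png');b=cv2.imread('pics/top_8.png')
cv2.imwrite('pics/c8.png',np.hstack([cv2.resize(b[110:240,110:290],(400,300),interpolation=cv2.INTER_CUBIC),cv2.resize(a[110:230,285:400],(400,400),interpolation=cv2.INTER_CUBIC)[:300]]))
cv2.imwrite('pics/c8b.png',cv2.resize(a[120:230,285:400],None,fx=6,fy=5.4,interpolation=cv2.INTER_CUBIC))
print(cur())
E
```

```text
time: 10.65
ee_pos: [550.1, 54.8, 272.0]
eef_rot: [179.6, 63.4, 103.6]
ft_force: [0.8, 0.4, 1.9]
finger_gap: 49.9
(array([[-0.10829053,  0.97117262,  0.21236032],
       [ 0.43609572,  0.23837343, -0.86775494],
       [-0.89336089, -0.00136022, -0.4493378 ]]), array([550.87450234,  53.78812487, 268.15786552]), {'time': 10.75, 'qpos': array([   7.61593492,    1.73770646,   13.52650735,  -27.32367512,
       -103.35663326,   90.09810159]), 'dq': array([ 2.50141101,  0.72064232, -3.91324423, -2.32468697,  2.11212588,
       -1.62895254]), 'joint_efforts': array([ -1.00291271, -37.17470169,  35.96324444,   5.29234082,
        -0.35403913,   0.28396552]), 'ee_pos': array([550.87450234,  53.78812487, 268.15786552]), 'eef_rot': array([-179.82655685,   63.29866184,  103.94551925]), 'ft_force': array([ 0.09592608,  1.4342109 , -0.36317309]), 'ft_torque': array([-1.17842854, -0.32921323,  0.0262211 ]), 'finger_gap': 50.36949746753948})
```

View pics/c8b.png

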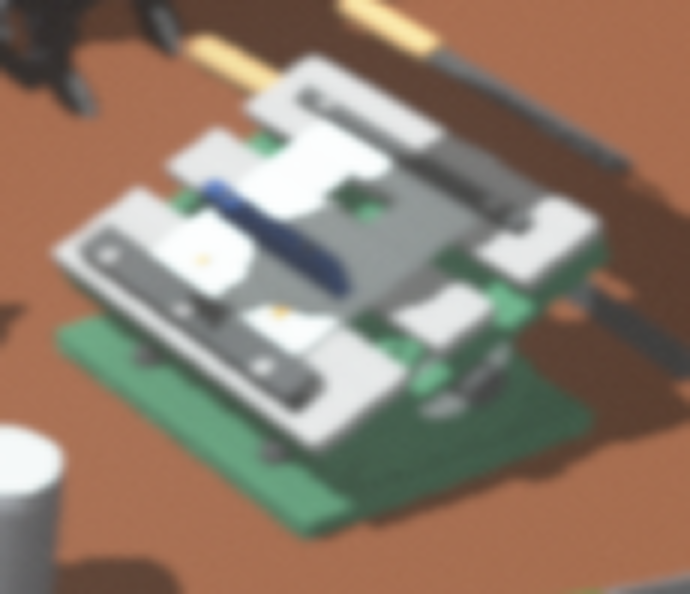

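View pics/top_8.png

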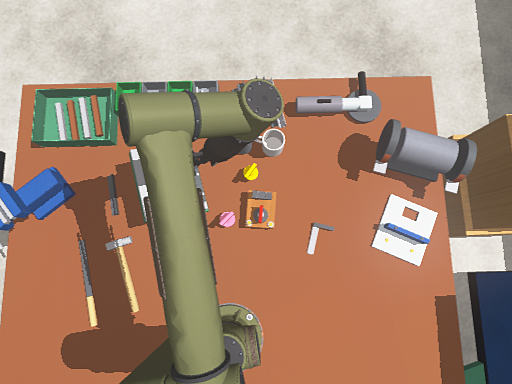

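Run:
```python
from h import *
for nm,roi in(('top',(190,235,245,278)),('scene',(155,205,228,262))):
    im=load(nm,'0'); hsv=cv2.cvtColor(im['color'],cv2.COLOR_BGR2HSV); H,Sa,Vv=cv2.split(hsv)
    m=((H<5)|(H>173))&(Sa>150); r=np.zeros(m.shape,bool); r[roi[0]:roi[1],roi[2]:roi[3]]=1; m&=r
    k=np.argwhere(m)[:,::-1]; print(nm,len(k),k.min(0),k.max(0),k.mean(0))
    if nm=='top':
        X=np.array([ray(im,*p,86.)[:2] for p in k]).astype(np.float32); rc=cv2.minAreaRect(X); print(rc,X.mean(0)); 
        pc=np.linalg.eigh(np.cov(X.T))[1][:,1]; print('pca yaw',np.degrees(np.arctan2(pc[1],pc[0])))
    z=im['color'][roi[0]:roi[1],roi[2]:roi[3]]; cv2.imwrite(f'pics/key_{nm}.png',cv2.resize(z,None,fx=11,fy=11,interpolation=cv2.INTER_CUBIC))
    # dark collar
```

```text
top 56 [258 205] [262 222] [260.17857143 213.91071429]
((418.0777893066406, -117.57972717285156), (11.106461524963379, 58.755767822265625), 83.81249237060547) [ 416.6393  -117.57401]
pca yaw 174.22805594063925
scene 41 [240 166] [245 178] [242.6097561  171.46341463]
```

View pics/key_top.png

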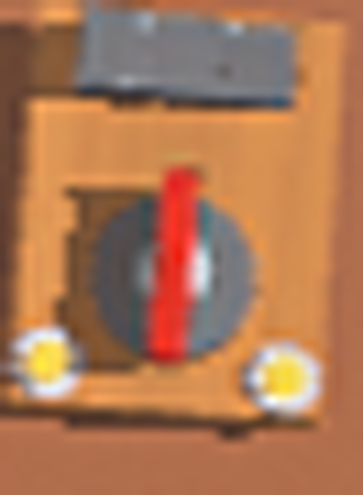

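View pics/key_scene.png

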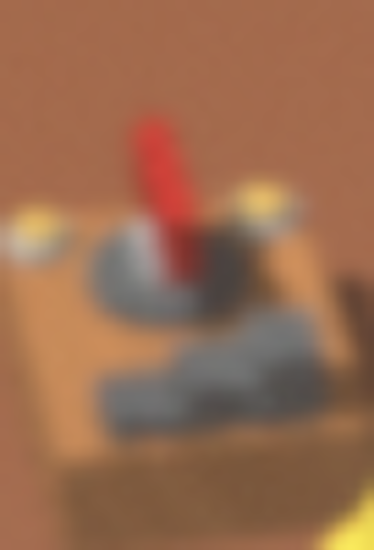

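Run:
```python
from h import *
T=load('top','0'); print('collar',ray(T,260.3,214.5,47)); print(ray(T,260.2,213.9,86))
y=np.radians(-96); rows(RT([0,0,-1],[np.cos(y),np.sin(y),0]),np.array([417.5,-117.6,130.]))
```

```text
collar [ 418.34798924 -118.38419977   47.        ]
[ 416.63329279 -117.64431874   86.        ]
from [550.9  53.8 268.2] dist 257.4 ang 33.12 n 6
[[0.0565,-0.0769,0.0136],[0.0105,-0.0284,0.0304],G],
[[0.0565,-0.0769,0.0136],[0.0125,-0.0268,0.0311],G],
[[0.0565,-0.0769,0.0136],[0.0146,-0.0252,0.0315],G],
[[0.0565,-0.0769,0.0136],[0.0167,-0.0236,0.0317],G],
[[0.0565,-0.0769,0.0136],[0.0188,-0.0221,0.0316],G],
[[0.0565,-0.0769,0.0136],[0.0209,-0.0206,0.0313],G],
```

```bash
python3 -m jog '[[[0.0565,-0.077,0.0135],[0.0105,-0.0285,0.0305],0.05],[[0.0565,-0.077,0.0135],[0.0125,-0.027,0.031],0.05],[[0.0565,-0.077,0.0135],[0.0145,-0.025,0.0315],0.05],[[0.0565,-0.077,0.0135],[0.0165,-0.0235,0.0315],0.05],[[0.0565,-0.077,0.0135],[0.019,-0.022,0.0315],0.05]]'
python3 -m jog '[[[0.0565,-0.077,0.0135],[0.021,-0.0205,0.0315],0.05],[[0,0,0],[0,0,0],0.05],[[0,0,0],[0,0,0],0.05]]'
python3 - <<'E'
from h import *
print(status.get_state()['qpos'])
y=np.radians(-96); rows(RT([0,0,-1],[np.cos(y),np.sin(y),0]),np.array([417.5,-117.8,63.]))
for n in('top','scene'): snap(n,'9')
a=cv2.imread('pics/scene_9.png')
b=cv2.imread('pics/top_9.png')
cv2.imwrite('pics/c9.png',np.hstack([cv2.resize(b[180:250,220:290],(400,400),interpolation=cv2.INTER_CUBIC),cv2.resize(a[130:210,210:290],(400,400),interpolation=cv2.INTER_CUBIC)]))
E
```

```text
time: 11.25
ee_pos: [437.8, -86.8, 149.6]
eef_rot: [-167.8, 85.6, 99.5]
ft_force: [-0.6, -0.6, 1.0]
finger_gap: 50.1
time: 11.55
ee_pos: [416.1, -114.4, 127.1]
eef_rot: [-91.3, 89.7, 173.0]
ft_force: [0.5, 1.1, 1.1]
finger_gap: 50.0
[ 11.62145828 -24.07226979 -28.72728994  -0.10862981 -85.66617025
  72.63375147]
from [ 416.1 -114.4  127.1] dist 64.2 ang 0.42 n 2
[[0.0022,-0.0001,0.0030],[0.0320,0.0011,0.0016],G],
[[0.0022,-0.0001,0.0030],[0.0321,0.0010,0.0016],G],
```

View pics/c9.png

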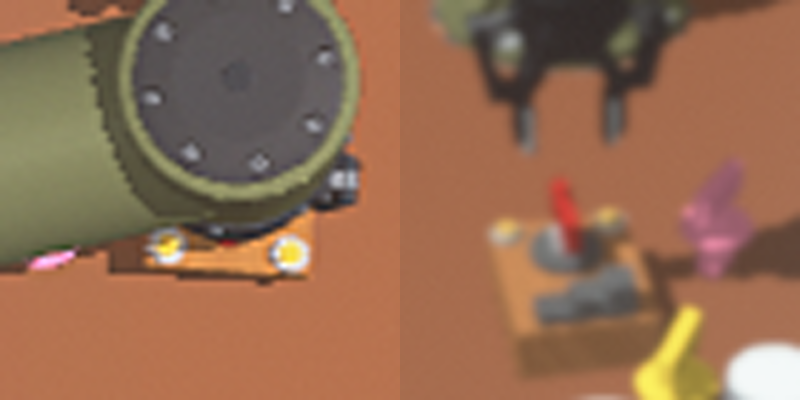

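Fingers at about (565,140) in the right panel, straddling the red wing at (567,215). Descending and closing.

```bash
python3 -m jog '[[[0.002,0,0.003],[0.032,0.001,0.0015],0.05],[[0.002,0,0.003],[0.032,0.001,0.0015],0.05],[[0,0,0],[0,0,0],0.05]]'
python3 -m jog '[[[0,0,0],[0,0,0],0],[[0,0,0],[0,0,0],0],[[0,0,0],[0,0,0],0],[[0,0,0],[0,0,0],0],[[0,0,0],[0,0,0],0]]'
python3 - <<'E'
from h import *
R,p,s=cur(); print(R.round(3),p,s['ft_force'],s['finger_gap'])
E
```

```text
time: 11.95
ee_pos: [416.5, -117.2, 60.2]
eef_rot: [-94.3, 89.7, 169.7]
ft_force: [-0.2, -0.1, -0.5]
finger_gap: 50.5
time: 12.45
ee_pos: [419.3, -117.6, 65.4]
eef_rot: [91.2, 89.7, -4.8]
ft_force: [0.3, 1.6, 6.3]
finger_gap: 10.8
[[ 0.004  0.995 -0.104]
 [-0.    -0.104 -0.995]
 [-1.     0.004 -0.   ]] [ 419.3370361  -117.63654768   65.44302841] [0.30640794 1.62725214 6.30205908] 10.83296013615856
```

```bash
python3 -m jog '[[[0,0,0],[-0.01,0,0],0],[[0,0,0],[-0.02,0,0],0],[[0,0,0],[-0.035,0,0],0],[[0,0,0],[-0.035,0,0],0],[[0,0,0],[-0.02,0,0],0]]'
python3 - <<'E'
from h import *
R,p,s=cur(); print(R.round(3),p,s['ft_force'],s['finger_gap'])
for n in('top','scene'): snap(n,'10')
a=cv2.imread('pics/scene_10.png')
cv2.imwrite('pics/c10.png',cv2.resize(a[110:210,200:300],(600,600),interpolation=cv2.INTER_CUBIC))
E
```

```text
time: 12.95
ee_pos: [418.1, -117.9, 186.5]
eef_rot: [85.9, 89.8, -10.1]
ft_force: [-0.1, -0.9, -2.7]
finger_gap: 10.5
[[ 0.003  0.994 -0.105]
 [-0.001 -0.105 -0.994]
 [-1.     0.003  0.   ]] [ 418.11216124 -117.94449403  186.46626993] [-0.06278275 -0.91204126 -2.73922609] 10.452540831032227
```

View pics/c10.png

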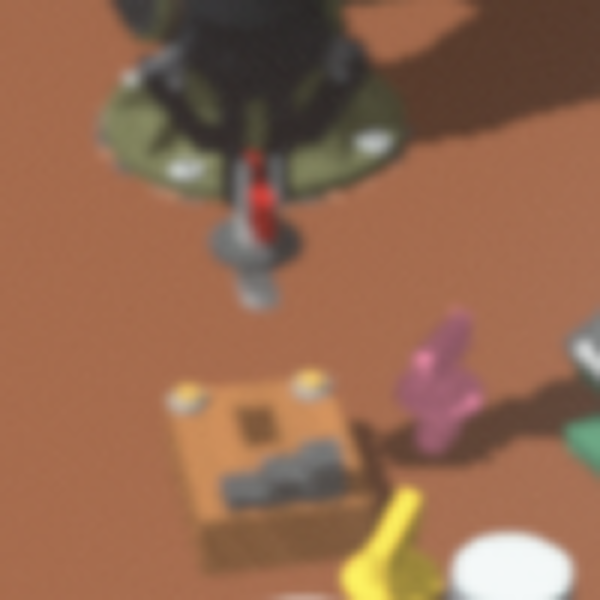

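Run:
```python
from h import *
b=cv2.imread('pics/top_10.png');a=cv2.imread('pics/scene_10.png')
cv2.imwrite('pics/c10t.png',cv2.resize(b[140:230,120:220],(800,720)[:2],interpolation=cv2.INTER_CUBIC)[:600])
cv2.imwrite('pics/c10s.png',cv2.resize(a[130:190,310:380],(700,600),interpolation=cv2.INTER_CUBIC))
```

```text
(no output)
```

View pics/c10t.png

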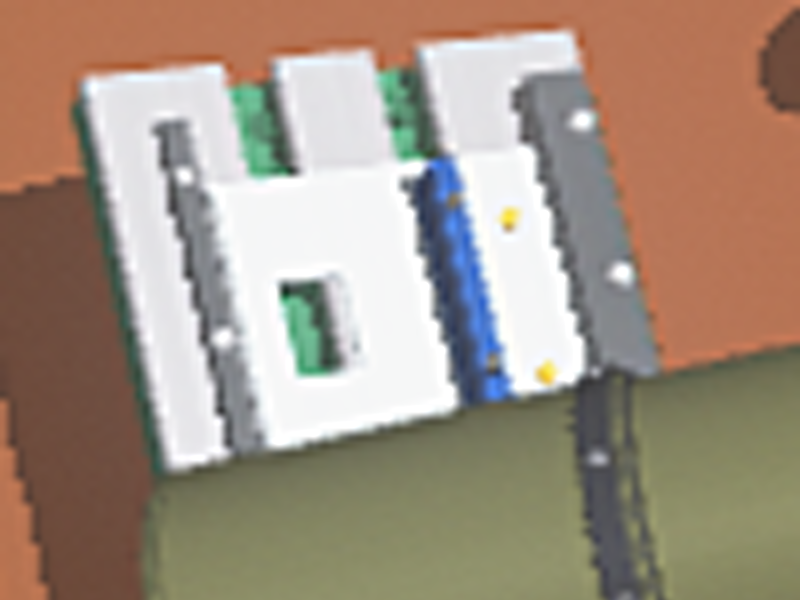

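View pics/c10s.png

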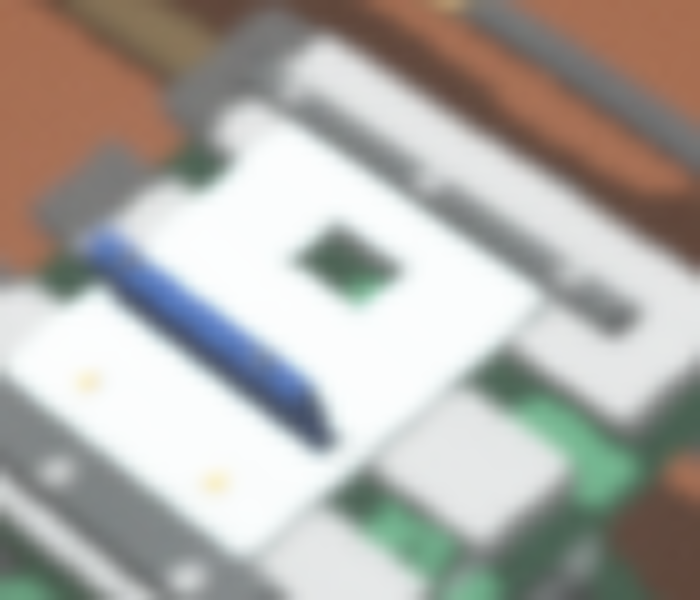

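Run:
```python
from h import *
T=load('top','10');S=load('scene','10')
x,e=trig(T,S,(159.7,180.06),(344.3,155.9)); print('trig',x,e,inslot(x))
for im,uv in((T,(159.7,180.06)),(S,(344.3,155.9))):
    K=im['camera_matrix'];V=im['view']; d=V[:3,:3].T@np.linalg.solve(K,[*uv,1]); o=-V[:3,:3].T@V[:3,3]
    p0=SM+zs*6.5; X=o+d*((p0-o)@zs)/(d@zs); print(inslot(X))
# slot edges in top: strips' far corners (8x crop): upper strip lower-right corner (225,66), mid strip upper corner (274,60)
for nm,im,pts in(('top',T,[(225,66),(274,60),(374,50),(418,43)]),):
    for (a,b) in pts:
        uv=(120+(a+.5)/8-.5,140+(b+.5)/8-.5); K=im['camera_matrix'];V=im['view']; d=V[:3,:3].T@np.linalg.solve(K,[*uv,1]); o=-V[:3,:3].T@V[:3,3]
        X=o+d*((SM-o)@zs)/(d@zs); print(nm,(a,b),inslot(X))
```

```text
trig [530.  211.2 151.4] 0.1 [-2.6  0.1  7.1]
[-2.8 -0.   6.5]
[-2.2  0.5  6.5]
top (225, 66) [   9.7 -118.1    0. ]
top (274, 60) [ -10.9 -118.6    0. ]
top (374, 50) [ -54.  -118.6    0. ]
top (418, 43) [ -73.7 -119.7    0. ]
```

```bash
cat >> h.py <<'E'
def keytcp(x,y,tz,turn=0.):
    """tool pose at TCP slot-frame (x,y,tz); turn = clockwise deg"""
    R=RT(-zs,-xs); R=R@Rot.from_rotvec([np.radians(turn),0,0]).as_matrix()
    return R,SM+RS@np.array([x,y,tz])
def keyst():
    R,p,s=cur(); rel=RT(-zs,-xs).T@R
    return 'tcp',inslot(p),'rot',np.degrees(Rot.from_matrix(rel).as_rotvec()).round(2),'F',(RS.T@s['ft_force']).round(1),'gap',round(s['finger_gap'],1)
E
python3 -c "
from h import *
R,p=keytcp(0,0,120); rows(R,p)"
```

```text
from [ 418.8 -117.9  186.7] dist 313.8 ang 33.98 n 7
[[-0.0492,0.0678,-0.0128],[-0.0094,0.0134,-0.0418],G],
[[-0.0492,0.0678,-0.0128],[-0.0067,0.0153,-0.0416],G],
[[-0.0492,0.0678,-0.0128],[-0.0041,0.0173,-0.0412],G],
[[-0.0492,0.0678,-0.0128],[-0.0016,0.0192,-0.0405],G],
[[-0.0492,0.0678,-0.0128],[0.0009,0.0212,-0.0395],G],
[[-0.0492,0.0678,-0.0128],[0.0032,0.0231,-0.0383],G],
[[-0.0492,0.0678,-0.0128],[0.0055,0.0250,-0.0368],G],
```

```bash
python3 -m jog '[[[-0.049,0.068,-0.013],[-0.014,0.0135,-0.0415],0],[[-0.049,0.068,-0.013],[-0.009,0.0155,-0.0415],0],[[-0.049,0.068,-0.013],[-0.004,0.0175,-0.041],0],[[-0.049,0.068,-0.013],[-0.0015,0.019,-0.0405],0],[[-0.049,0.068,-0.013],[0.001,0.021,-0.0395],0]]'
python3 -m jog '[[[-0.049,0.068,-0.013],[0.003,0.023,-0.038],0],[[-0.049,0.068,-0.013],[0.0055,0.025,-0.037],0],[[0,0,0],[0,0,0],0],[[0,0,0],[0,0,0],0]]'
python3 -c "
from h import *
print(keyst(), status.get_state()['qpos'])
R,p=keytcp(0,0,80); rows(R,p)"
```

```text
time: 13.55
ee_pos: [506.3, 83.9, 235.6]
eef_rot: [-176.0, 70.1, 102.3]
ft_force: [0.9, -0.2, -2.7]
finger_gap: 10.6
time: 13.95
ee_pos: [541.3, 162.4, 253.1]
eef_rot: [-178.7, 62.4, 105.3]
ft_force: [0.1, -0.7, -1.9]
finger_gap: 10.9
('tcp', array([-1.000e-01,  1.100e+00,  1.204e+02]), 'rot', array([ 0.3 ,  0.13, -0.53]), 'F', array([-1.6,  0. , -1.4]), 'gap', 10.9) [ 18.06057075  -0.2532948    9.87829855 -27.81872443 -97.69111332
  81.52658763]
from [541.3 162.4 253.1] dist 40.5 ang 0.62 n 1
[[-0.0052,-0.0023,0.0092],[0.0404,0.0014,-0.0000],G],
```

```bash
python3 -m jog '[[[-0.005,-0.002,0.009],[0.02,0.001,0],0],[[0,0,0],[0.02,0,0],0],[[0,0,0],[0,0,0],0],[[0,0,0],[0,0,0],0]]'
python3 - <<'E'
from h import *
print(keyst())
for n in('top','scene'): snap(n,'11')
a=cv2.imread('pics/scene_11.png')
cv2.imwrite('pics/c11.png',cv2.resize(a[110:190,300:400],(800,600),interpolation=cv2.INTER_CUBIC))
E
```

```text
time: 14.35
ee_pos: [537.4, 179.7, 219.9]
eef_rot: [179.6, 62.6, 103.8]
ft_force: [-0.4, -1.3, -2.1]
finger_gap: 10.6
('tcp', array([ 0.2,  0.6, 82.8]), 'rot', array([-0.05, -0.02,  0.17]), 'F', array([-2.1,  0.7, -1.3]), 'gap', 10.6)
```

View pics/c11.png

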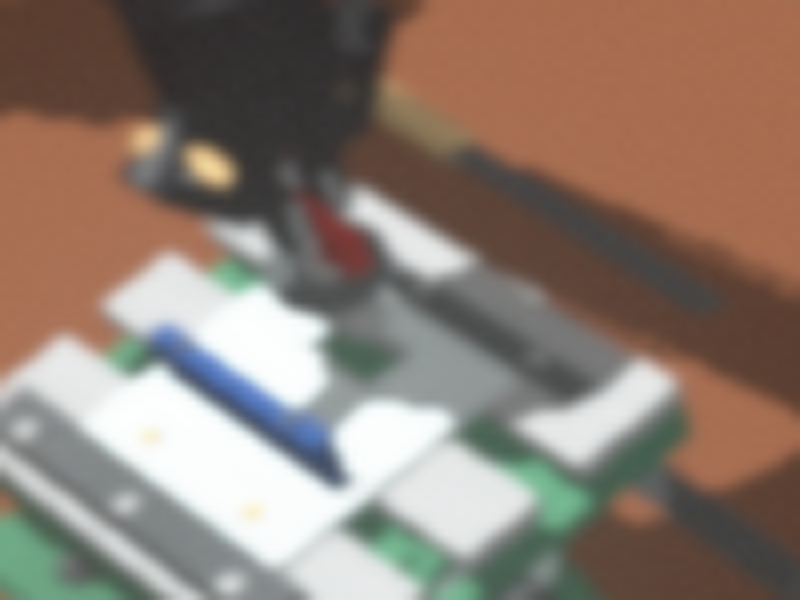

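The scene view shows the key above the hole (hole at about (360,355) in c11, key head around (330,320)). Lowering in steps.

```bash
python3 -m jog '[[[0,0,0],[0.015,0.0005,0],0],[[0,0,0],[0.0,0,0],0]]'; python3 -c "
from h import *
print(keyst())"; python3 -m jog '[[[0,0,0],[0.005,0,0],0],[[0,0,0],[0.0,0,0],0]]'; python3 -c "
from h import *
print(keyst())"; python3 -m jog '[[[0,0,0],[0.003,0,0],0],[[0,0,0],[0.0,0,0],0]]'; python3 -c "
from h import *
print(keyst())"
```

```text
time: 14.65
ee_pos: [535.9, 187.9, 204.5]
eef_rot: [179.9, 62.5, 104.0]
ft_force: [-0.5, 0.7, -3.5]
finger_gap: 10.7
('tcp', array([ 0.6,  0. , 65.3]), 'rot', array([-0.02,  0.1 ,  0.06]), 'F', array([-0.9,  0.3, -3.5]), 'gap', 10.7)
time: 14.85
ee_pos: [535.9, 189.8, 201.3]
eef_rot: [179.7, 62.5, 103.9]
ft_force: [0.5, 0.8, -3.1]
finger_gap: 10.7
('tcp', array([ 0.8, -0.4, 61.6]), 'rot', array([-0.07,  0.05,  0.14]), 'F', array([-0.8, -0.7, -3.1]), 'gap', 10.7)
time: 15.05
ee_pos: [535.8, 191.1, 199.2]
eef_rot: [179.6, 62.5, 103.8]
ft_force: [0.7, 0.6, -2.7]
finger_gap: 10.5
('tcp', array([ 0.9, -0.6, 59.1]), 'rot', array([-0.08,  0.05,  0.18]), 'F', array([-0.9, -0.8, -2.6]), 'gap', 10.5)
```

```bash
python3 -m jog '[[[0,0,0],[0.002,0,0],0],[[0,0,0],[0.0,0,0],0]]'; python3 -c "
from h import *
print(keyst())"; python3 -m jog '[[[0,0,0],[0.0025,0,0],0],[[0,0,0],[0.0,0,0],0]]'; python3 -c "
from h import *
print(keyst())"; python3 -m jog '[[[0,0,0],[0.002,0,0],0],[[0,0,0],[0.0,0,0],0]]'; python3 -c "
from h import *
print(keyst())"
```

```text
time: 15.25
ee_pos: [535.6, 191.9, 197.5]
eef_rot: [179.6, 62.5, 103.7]
ft_force: [-0.5, -0.4, -2.2]
finger_gap: 10.7
('tcp', array([ 0.9, -0.6, 57.2]), 'rot', array([-0.07,  0.05,  0.19]), 'F', array([-1.2,  0.6, -1.9]), 'gap', 10.7)
time: 15.45
ee_pos: [535.2, 193.1, 195.1]
eef_rot: [179.6, 62.5, 103.8]
ft_force: [-0.2, -0.4, -3.2]
finger_gap: 10.4
('tcp', array([ 0.8, -0.6, 54.5]), 'rot', array([-0.07,  0.05,  0.17]), 'F', array([-1.8,  0.3, -2.7]), 'gap', 10.4)
time: 15.65
ee_pos: [535.0, 193.9, 193.4]
eef_rot: [179.6, 62.5, 103.8]
ft_force: [0.5, 0.6, -3.2]
finger_gap: 10.8
('tcp', array([ 0.8, -0.6, 52.6]), 'rot', array([-0.07,  0.05,  0.18]), 'F', array([-1.1, -0.7, -3.1]), 'gap', 10.8)
```

```bash
python3 -m jog '[[[0,0,0],[0.004,0,0],0],[[0,0,0],[0.0,0,0],0]]'; python3 -c "
from h import *
print(keyst())"; python3 -m jog '[[[0,0,0],[0.005,0,0],0],[[0,0,0],[0.0,0,0],0]]'; python3 -c "
from h import *
print(keyst())"; python3 -m jog '[[[0,0,0],[0.005,0,0],0],[[0,0,0],[0.0,0,0],0]]'; python3 -c "
from h import *
print(keyst())"
```

```text
time: 15.85
ee_pos: [534.4, 195.9, 189.5]
eef_rot: [179.6, 62.5, 103.8]
ft_force: [-1.0, 1.4, -2.2]
finger_gap: 10.6
('tcp', array([ 0.8, -0.5, 48.2]), 'rot', array([-0.06,  0.05,  0.15]), 'F', array([ 0.4,  0.6, -2.7]), 'gap', 10.6)
time: 16.05
ee_pos: [533.8, 198.2, 184.8]
eef_rot: [179.7, 62.5, 103.9]
ft_force: [0.1, 0.4, -2.6]
finger_gap: 10.4
('tcp', array([ 0.8, -0.4, 43. ]), 'rot', array([-0.06,  0.06,  0.14]), 'F', array([-0.9, -0.2, -2.5]), 'gap', 10.4)
time: 16.25
ee_pos: [533.3, 200.4, 180.4]
eef_rot: [179.7, 62.5, 103.8]
ft_force: [0.5, 0.0, -3.1]
finger_gap: 10.8
('tcp', array([ 0.8, -0.4, 38. ]), 'rot', array([-0.06,  0.06,  0.14]), 'F', array([-1.5, -0.5, -2.7]), 'gap', 10.8)
```

Through the slot mouth with no contact force. Continuing to seat the collar.

```bash
python3 -m jog '[[[0,0,0],[0.004,0,0],0],[[0,0,0],[0.0,0,0],0]]'; python3 -c "
from h import *
print(keyst())"; python3 -m jog '[[[0,0,0],[0.002,0,0],0],[[0,0,0],[0.0,0,0],0]]'; python3 -c "
from h import *
print(keyst())"; python3 -m jog '[[[0,0,0],[0.0015,0,0],0],[[0,0,0],[0.0,0,0],0]]'; python3 -c "
from h import *
print(keyst())"
```

```text
time: 16.45
ee_pos: [532.9, 202.1, 177.1]
eef_rot: [179.6, 62.5, 103.8]
ft_force: [-0.3, -0.4, -1.8]
finger_gap: 10.4
('tcp', array([ 0.8, -0.5, 34.3]), 'rot', array([-0.06,  0.05,  0.16]), 'F', array([-1.2,  0.4, -1.5]), 'gap', 10.4)
time: 16.65
ee_pos: [532.9, 202.9, 175.7]
eef_rot: [179.6, 62.5, 103.7]
ft_force: [0.9, 0.4, -2.2]
finger_gap: 10.7
('tcp', array([ 0.9, -0.7, 32.7]), 'rot', array([-0.07,  0.05,  0.19]), 'F', array([-0.8, -1. , -2.1]), 'gap', 10.7)
time: 16.85
ee_pos: [532.9, 203.5, 174.8]
eef_rot: [179.5, 62.5, 103.6]
ft_force: [0.2, -0.6, -1.6]
finger_gap: 10.7
('tcp', array([ 1. , -0.9, 31.6]), 'rot', array([-0.09,  0.04,  0.23]), 'F', array([-1.3, -0.1, -1.2]), 'gap', 10.7)
```

```bash
python3 -m jog '[[[0,0,0],[0.0015,0.0005,0.0005],0],[[0,0,0],[0.0,0,0],0]]'; python3 -c "
from h import *
print(keyst())"; python3 -m jog '[[[0,0,0],[0.001,0,0],0],[[0,0,0],[0.0,0,0],0]]'; python3 -c "
from h import *
print(keyst())"
```

```text
time: 17.05
ee_pos: [533.4, 203.5, 174.6]
eef_rot: [179.3, 62.5, 103.6]
ft_force: [-2.7, -3.1, 4.1]
finger_gap: 10.5
('tcp', array([ 0.7, -1.4, 31.6]), 'rot', array([-0.14,  0.01,  0.27]), 'F', array([-0.2,  3.3,  4.7]), 'gap', 10.5)
time: 17.25
ee_pos: [533.5, 203.5, 174.6]
eef_rot: [179.2, 62.6, 103.5]
ft_force: [-4.3, -3.8, 8.6]
finger_gap: 10.6
('tcp', array([ 0.7, -1.4, 31.6]), 'rot', array([-0.17, -0.02,  0.32]), 'F', array([1.6, 5.1, 8.9]), 'gap', 10.6)
```

```bash
python3 -m jog '[[[0.06,0,0],[-0.001,0,0],0],[[0.13,0,0],[0,0,0],0],[[0.13,0,0],[0,0,0],0],[[0.13,0,0],[0,0,0],0],[[0,0,0],[0,0,0],0]]'; python3 -c "
from h import *
print(keyst(),cur()[2]['ft_torque'])"; python3 -m jog '[[[0.13,0,0],[0,0,0],0],[[0.13,0,0],[0,0,0],0],[[0.13,0,0],[0,0,0],0],[[0.13,0,0],[0,0,0],0],[[0,0,0],[0,0,0],0]]';python3 -c "
from h import *
print(keyst(),cur()[2]['ft_torque'])"
```

```text
time: 17.75
ee_pos: [534.1, 203.0, 174.3]
eef_rot: [-154.9, 62.6, 103.4]
ft_force: [0.7, -5.1, 4.5]
finger_gap: 10.6
('tcp', array([ 0. , -1.9, 31.6]), 'rot', array([25.75,  0.04,  0.35]), 'F', array([-2.4,  0.6,  6.3]), 'gap', 10.6) [-2.07965356 -0.20059514  0.04283701]
time: 18.25
ee_pos: [534.0, 202.9, 174.3]
eef_rot: [-125.2, 62.6, 103.4]
ft_force: [0.4, -4.0, 5.0]
finger_gap: 11.0
('tcp', array([-0. , -1.8, 31.6]), 'rot', array([55.46,  0.12,  0.33]), 'F', array([-1.2,  0.6,  6.3]), 'gap', 11.0) [-2.10856211 -0.21615566  0.1258389 ]
```

```bash
python3 -m jog '[[[0.13,0,0],[0,0,0],0],[[0.13,0,0],[0,0,0],0],[[0.13,0,0],[0,0,0],0],[[0.13,0,0],[0,0,0],0],[[0,0,0],[0,0,0],0]]'; python3 -c "
from h import *
print(keyst(),cur()[2]['ft_torque'])"; python3 -m jog '[[[0.08,0,0],[0,0,0],0],[[0,0,0],[0,0,0],0]]';python3 -c "
from h import *
print(keyst(),cur()[2]['ft_torque'])
for n in('top','scene'): snap(n,'12')
a=cv2.imread('pics/scene_12.png')
cv2.imwrite('pics/c12.png',cv2.resize(a[110:190,300:400],(800,600),interpolation=cv2.INTER_CUBIC))"
```

```text
time: 18.75
ee_pos: [534.0, 202.8, 174.3]
eef_rot: [-95.4, 62.6, 103.5]
ft_force: [-0.7, -5.8, 4.8]
finger_gap: 10.8
('tcp', array([-0.1, -1.7, 31.6]), 'rot', array([85.26,  0.2 ,  0.3 ]), 'F', array([-2.6,  2.1,  6.7]), 'gap', 10.8) [-2.12835495 -0.12978418  0.1920584 ]
time: 18.95
ee_pos: [534.0, 202.8, 174.3]
eef_rot: [-90.9, 62.6, 103.5]
ft_force: [-0.2, -5.4, 5.2]
finger_gap: 10.5
('tcp', array([-0.1, -1.7, 31.6]), 'rot', array([89.75,  0.21,  0.29]), 'F', array([-2.2,  1.5,  7. ]), 'gap', 10.5) [-2.27186664 -0.11989608  0.20857819]
```

View pics/c12.png

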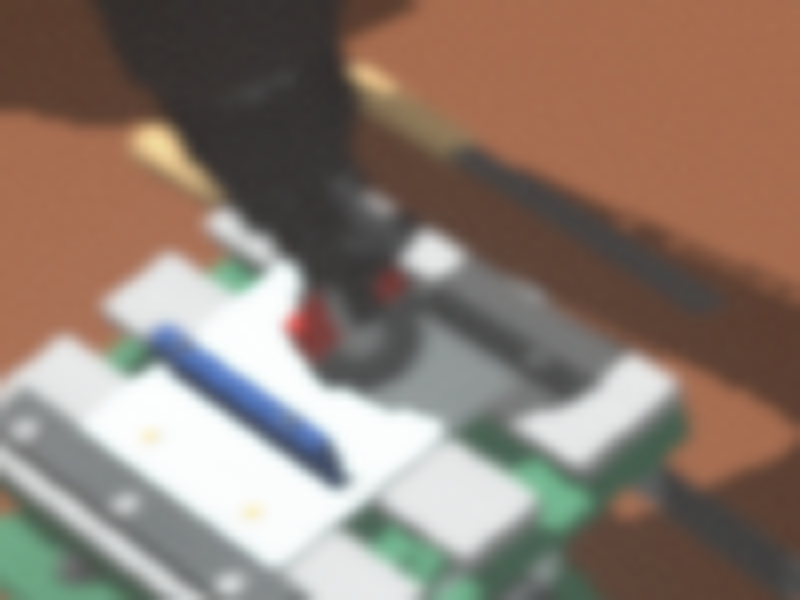

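The wing now lies up the slope (red ends at (310,330) and (390,285)), with the collar on the plate. Releasing.

```bash
python3 -m jog '[[[0,0,0],[-0.001,0,0],0.02],[[0,0,0],[0,0,0],0.035],[[0,0,0],[0,0,0],0.035],[[0,0,0],[0,0,0],0.035]]';python3 -c "
from h import *
print(keyst())"
python3 -m jog '[[[0,0,0],[-0.01,0,0],0.035],[[0,0,0],[-0.03,0,0],0.035],[[0,0,0],[-0.045,0,0],0.035],[[0,0,0],[-0.045,0,0],0.035],[[0,0,0],[-0.045,0,0],0.035]]'
python3 -m jog '[[[0,0,0],[-0.03,0.045,0],0.035],[[0,0,0],[0,0.045,0],0.035],[[0,0,0],[0,0.045,0],0.035],[[0,0,0],[0,0.045,0],0.035],[[0,0,0],[0,0,0],0.035]]'
python3 -c "
from h import *
print(keyst())
for n in('top','scene'): snap(n,'13')
a=cv2.imread('pics/scene_13.png');b=cv2.imread('pics/top_13.png')
cv2.imwrite('pics/c13.png',cv2.resize(a[110:190,300:400],(800,600),interpolation=cv2.INTER_CUBIC))
cv2.imwrite('pics/c13t.png',cv2.resize(b[140:230,120:220],(666,600),interpolation=cv2.INTER_CUBIC))"
```

```text
time: 19.45
ee_pos: [533.2, 203.8, 173.6]
eef_rot: [-90.5, 62.5, 103.8]
ft_force: [0.7, -0.5, -0.4]
finger_gap: 35.0
('tcp', array([ 0.6, -1.2, 30.5]), 'rot', array([8.983e+01, 1.900e-01, 8.000e-02]), 'F', array([-0.7, -0.6, -0. ]), 'gap', 35.0)
time: 19.95
ee_pos: [552.3, 123.8, 331.6]
eef_rot: [-90.6, 62.5, 103.6]
ft_force: [1.0, 1.1, 0.2]
finger_gap: 34.7
time: 20.45
ee_pos: [594.0, -43.5, 267.5]
eef_rot: [-89.6, 62.4, 104.3]
ft_force: [-0.2, 0.4, -1.3]
finger_gap: 35.0
('tcp', array([-182.1,    0.3,  231.2]), 'rot', array([ 9.03e+01,  6.00e-02, -1.60e-01]), 'F', array([-0.2,  0.1, -1.4]), 'gap', 35.0)
```

View pics/c13.png

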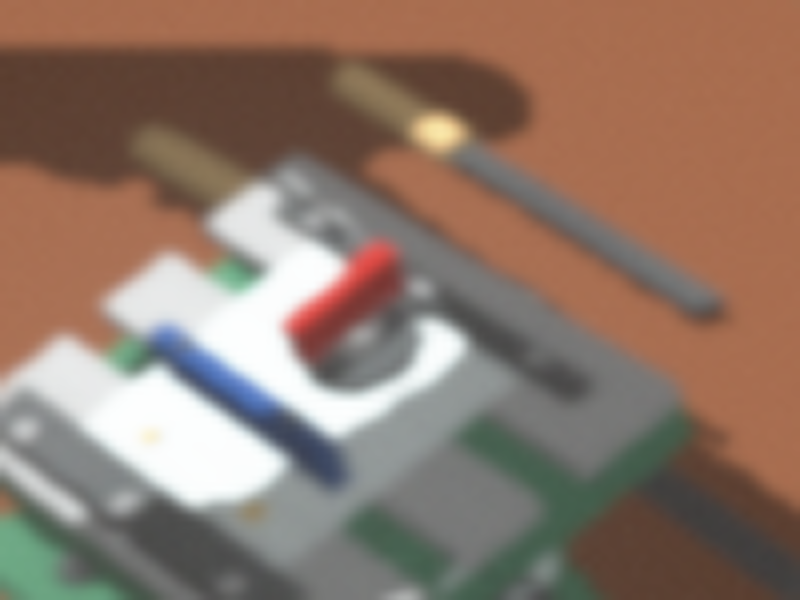

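View pics/top_13.png

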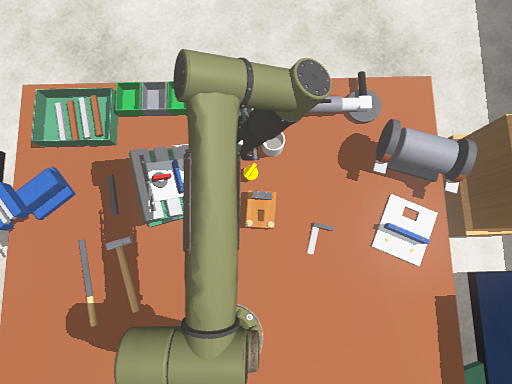

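Run:
```python
from h import *
for nm,zt in(('top',52),('scene',45)):
    im=load(nm,'13'); hsv=cv2.cvtColor(im['color'],cv2.COLOR_BGR2HSV); H,Sa,Vv=cv2.split(hsv)
    P=cloud(im); m=((H<5)|(H>173))&(Sa>150)&(np.linalg.norm(P-(SM+39*zs),axis=-1)<60)
    k=np.argwhere(m)[:,::-1]; K=im['camera_matrix'];V=im['view']; o=-V[:3,:3].T@V[:3,3]; X=[]
    for uv in k:
        d=V[:3,:3].T@np.linalg.solve(K,[*uv,1]); p0=SM+zs*zt; X.append(RS.T@(o+d*((p0-o)@zs)/(d@zs)-SM))
    X=np.array(X)[:,:2].astype(np.float32); pc=np.linalg.eigh(np.cov(X.T))[1][:,1]
    D=(P[m]-SM)@RS
    print(nm,len(k),cv2.minAreaRect(X),X.mean(0),'angle to slot x',np.degrees(np.arctan2(pc[1],pc[0])),'depth med/max z',np.median(D[:,2]),np.percentile(D[:,2],95))
    # plate flatness: white bright plate
    w=(Sa<60)&(Vv>100); Q=(P-SM)@RS; s=w&(abs(Q[...,0]+25)<18)&(abs(Q[...,1])<50)&(abs(Q[...,2]-6)<6); q=Q[s]; print('plate',s.sum(),np.linalg.lstsq(np.c_[q[:,:2],np.ones(len(q))],q[:,2],rcond=None)[0])
    s=w&(Q[...,0]>-118)&(Q[...,0]<22)&(abs(Q[...,1])<62)&(abs(Q[...,2]-6)<5); q=Q[s]; print('plate all',s.sum(),np.linalg.lstsq(np.c_[q[:,:2],np.ones(len(q))],q[:,2],rcond=None)[0])
```

```text
top 85 ((2.6616554260253906, 1.337702751159668), (59.79618453979492, 15.799766540527344), 0.24049921333789825) [3.6974106 1.1034157] angle to slot x -178.55950342338937 depth med/max z 52.910725449091686 57.812988133638136
plate 202 [3.03650518e-02 5.01528124e-03 9.24740210e+00]
plate all 595 [-2.48500093e-03  2.41457797e-03  7.95428824e+00]
scene 39 ((0.8576030731201172, -3.9084339141845703), (51.88228988647461, 14.598610877990723), 9.635802268981934) [ 2.1736748 -2.5017192] angle to slot x -175.27587256546656 depth med/max z 49.59758092245837 53.08543249201383
plate 162 [ 0.01973196 -0.00754199  6.39106198]
plate all 672 [ 5.27913623e-03 -2.56276906e-03  6.08388237e+00]
```

```bash
python3 -c "
from plant import close_job
print(close_job())"
```

```text
the job is handed in; nothing more can be done
None
```

I mounted the jig on the tilted bed and locked it with the steel key, and handed the job in at about 20.5 s of the 61 s allowed. No verdict came back.

**Jig:** I slid its lower edge down the face under the hook rail until I felt the wall, lowered it flat and let go. The last depth check puts the plate top 6 to 8 mm above the face (6 mm expected), flat to about 0.3 degrees. One fit over a smaller patch near the key suggested 1 to 2 degrees of tilt. That disagrees with the whole-plate fit, but it may only be depth noise or shadow.

**Key:** It went through the hole and the T-slot mouth without resistance. The collar seated within about 0.2 mm of where I expected, and I turned the key 90 degrees clockwise before releasing it. In the last pictures:
- **Wing direction:** about 1.5 degrees off square to the slot in one view and 5 in the other, where 22 is allowed.
- **Position up the slope:** 1 to 3 mm off the slot middle, with the two views differing by about 2 mm; 6 mm is allowed.

**Bed and bystanders:** Nothing looked moved in the last overhead picture and I kept clear of the bystanders, but I did not measure their positions. The arm hid some of the bench, including the can.

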